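# Load relay boards into a carrier tray and lock the keeper bar

### The arm

A 6-joint arm with a two-finger parallel gripper is mounted at the origin on the work surface. World frame = base frame: x ahead of the robot, y to its left, z up, the work surface at z = 0. Lengths are in mm, angles in rad, forces in N, time in s.
With the tool pointing down it reaches from about 275 to 750 mm from the base axis. Payload 10.2 kg.
Tool frame: the origin (TCP) lies midway between the tips of the shut fingers; the grasp point (between the pads) lies hold_point_z behind it (hold_point_z is the distance from the TCP to the grasp point, in mm); z points along the fingers, y is the line along which they close (so a half turn about z gives the same grasp; the last joint's range is limited). The gripper opens to 88 mm and grips with 3 to 60 N. Pads are 18 mm wide; open, the fingers measure 123 mm over their backs; the gripper's body (75 mm by 187 mm) begins 45 mm behind the grasp point.
Start: joints at [-1.406, 0.313, 1.498, -0, 1.331, -0.223], TCP at [198.518, -486.027, 238.72] pointing down, gripper open.
Joint ranges: [-2.94, 2.94], [-0.97, 2.17], [0.19, 2.56], [-1.23, 4.37], [0.02, 3.11], [-2.88, 2.88]. Speed limits (rad/s): [2.39, 2.39, 3.01, 3.14, 3.14, 3.14].

### API

Orientations are given as a unit quaternion [w, x, y, z].
In Python, from rig import * gives the robot as it stands.
- The arm moves only by the tool move_arm, never from a script. Its arguments are lists of equal length, an entry for each row: "jaw": the opening in per cent of the stroke, from 0 (shut) to 100 (fully open); "slide": the shift along the tool's x, y, z in m, a list of three; "rot": the turn, a rotation vector about the tool's x, y, z in rad, a list of three. In form: {"jaw": [jaw, ...], "slide": [[tx, ty, tz], ...], "rot": [[rx, ry, rz], ...]}. A call has 1 to 12 rows; each row shifts and turns the commanded pose from where the row before left it, along the tool's axes as they then stand; what a row does not reach is not made up. A row lasts 1/12 s, in which the tool goes at most 41.7 mm and 7.16 degrees, less where a joint would pass 70% of its speed; a pose out of reach is approached as far as the arm can. A call with a gripper value outside its range is refused whole. The fingers move at their own pace and stop on an object; "grip_force" is the grip in N (left out, the last holds). Time passes only in rows, so rows that do not move let the fingers close. It gives the time, the measured TCP pose, the force, the opening and the grip force at its end, in the units of the state.
- sense(): the state, without advancing time (a new reading comes with each control period).
- read_camera(name): name is "side" or "top"; returns a dict with "image" (420x560x3 uint8, red, green, blue), "depth" (420x560 float32, mm along the optical axis (not along the pixel's ray), 0 where there is no reading), "fx", "fy", "cx", "cy" (pixels), "rvec" (rotation vector, rad) and "tvec" (3), from world to camera coordinates, as OpenCV has them. Camera axes: x right, y down, z forward; pixel columns grow to the right and rows downward; lengths in mm; the calibration is good to about 2 mm. A picture is of the moment at which its call begins.
- job_done(): hands the job in; it is judged then, once.
Trained networks look in a picture, given as the dict that the camera call returned (one of the last four; its "shot" number tells which), for a name from the list of things; names that differ only in an ending like _2 or _b are one class to them, and where a whole thing is asked for, a point or a joint stands for the part that bears it (a point fixed in the world has none). Each returns a list of dicts, best first, with "p" (0 to 1); they miss things now and then, are a little off and sometimes report something else, mostly with a low value. They report only what shows in the picture. A call takes as long as a camera call. They do not tell look-alikes from the thing itself.
- search_frame(query, picture): "box" ([left, top, right, bottom] in pixels, round what is visible of it).
- masks_of(query, picture): "pixels" (420x560 bool, what is visible of it) and "box" ([left, top, right, bottom] in pixels, round what is visible of it).
- mark_of(query, picture): "point" ([row, column] in pixels: a listed point, or the origin of a listed thing).
The state is a dict: "t": time; "joint_positions": joint angles; "qvel": joint speeds; "effort": joint torques, N m; "tcp_pos": TCP position; "eef_rot": TCP orientation; "contact_force": force on the tool from outside, world axes, zero at the start; "wrist_torque": the same for the moment, N m; "gripper_width": finger opening in mm; "gripper_force": force on a finger pad.
Only numpy, scipy, OpenCV 4.12 (cv2) and the standard library are available. Lean on these libraries where they do the work, as an engineer would, in place of code of your own. Each camera call takes 0.05 s, during which the arm holds its last target. There are 200 camera calls.

### The job

Pack the relay boards for transport: lay every board flat in a pocket of the carrier tray, its tongue in the narrow end of the pocket, one board to a pocket. Only when all of them are in, set the keeper bar over the two posts so that it lies across the boards on the posts' shoulders, then push a locking collar down each post, past the spring balls until it clicks home on the bar. Leave the mug, the bin and the screwdriver where they are.

Things in the scene. Friction and masses are not known exactly. Their poses are not given: they have to be found in the camera images.
- tray: black carrier tray fixed to the bench, 107 mm (x) x 348 mm (y). Four T-shaped pockets 48 mm apart in a row along y (floor 4 mm, wall tops 10 mm above the bench), and an upright post at each end, at y = -152 and +152 mm. Origin: centre of its underside; z up, x roughly away from the robot
- board1: relay board (up to four alike): T-shaped plate 5 mm thick, green on top: wide part x -25 to 21, y +-19 mm; tongue x 21 to 45, y +-10 mm. Black block on it, to grip across its x faces: 22 (x) x 20 (y) mm, its top 23 mm above the underside. Origin: underside, below the block's centre; x to the tongue, z up. 60 g. Starts flat on the bench, tongue within 0.8 rad of away from the robot
- board2: relay board (up to four alike): T-shaped plate 5 mm thick, green on top: wide part x -25 to 21, y +-19 mm; tongue x 21 to 45, y +-10 mm. Black block on it, to grip across its x faces: 22 (x) x 20 (y) mm, its top 23 mm above the underside. Origin: underside, below the block's centre; x to the tongue, z up. 60 g. Starts flat on the bench, tongue within 0.8 rad of away from the robot
- board3: relay board (up to four alike): T-shaped plate 5 mm thick, green on top: wide part x -25 to 21, y +-19 mm; tongue x 21 to 45, y +-10 mm. Black block on it, to grip across its x faces: 22 (x) x 20 (y) mm, its top 23 mm above the underside. Origin: underside, below the block's centre; x to the tongue, z up. 60 g. Starts flat on the bench, tongue within 0.8 rad of away from the robot
- board4: relay board (up to four alike): T-shaped plate 5 mm thick, green on top: wide part x -25 to 21, y +-19 mm; tongue x 21 to 45, y +-10 mm. Black block on it, to grip across its x faces: 22 (x) x 20 (y) mm, its top 23 mm above the underside. Origin: underside, below the block's centre; x to the tongue, z up. 60 g. Starts flat on the bench, tongue within 0.8 rad of away from the robot
- pocket1 (a point): T-shaped pocket of the tray, a board's outline with 3.5 mm of play all round, walls 6 mm high. The point is on its floor, where the origin of a board in it belongs. In this pocket the tongue points to the tray's +x; a board the wrong way round does not go in
- pocket2 (a point): T-shaped pocket of the tray, a board's outline with 3.5 mm of play all round, walls 6 mm high. The point is on its floor, where the origin of a board in it belongs. In this pocket the tongue points to the tray's -x; a board the wrong way round does not go in
- pocket3 (a point): T-shaped pocket of the tray, a board's outline with 3.5 mm of play all round, walls 6 mm high. The point is on its floor, where the origin of a board in it belongs. In this pocket the tongue points to the tray's +x; a board the wrong way round does not go in
- pocket4 (a point): T-shaped pocket of the tray, a board's outline with 3.5 mm of play all round, walls 6 mm high. The point is on its floor, where the origin of a board in it belongs. In this pocket the tongue points to the tray's -x; a board the wrong way round does not go in
- post1 (a point): the post at the -y end of the tray. Point: on its axis, on top of its shoulder (diameter 32 mm), where the keeper's underside rests. Above it a steel rod of diameter 12 mm, tapered to 6 mm over its last 8 mm, ends 51 mm above the point. Two spring balls stick out of the rod. A collar home on the keeper has its underside 6 mm above the point
- post2 (a point): the post at the +y end of the tray. Point: on its axis, on top of its shoulder (diameter 32 mm), where the keeper's underside rests. Above it a steel rod of diameter 12 mm, tapered to 6 mm over its last 8 mm, ends 51 mm above the point. Two spring balls stick out of the rod. A collar home on the keeper has its underside 6 mm above the point
- ball1a (a joint): spring ball of post1: brass, 10 mm, sticking out 3.5 mm on the tray's -x side of the rod, its centre 37.5 mm above the point post1. Value: how far it is pressed in, m; 0 = out. A collar pushed down squeezes it in (about 8 to 15 N of push for the pair); once the collar is home its top is below the balls and they spring out over it: the click
- ball1b (a joint): spring ball of post1: brass, 10 mm, sticking out 3.5 mm on the tray's +x side of the rod, its centre 37.5 mm above the point post1. Value: how far it is pressed in, m; 0 = out. A collar pushed down squeezes it in (about 8 to 15 N of push for the pair); once the collar is home its top is below the balls and they spring out over it: the click
- ball2a (a joint): spring ball of post2: brass, 10 mm, sticking out 3.5 mm on the tray's -x side of the rod, its centre 37.5 mm above the point post2. Value: how far it is pressed in, m; 0 = out. A collar pushed down squeezes it in (about 8 to 15 N of push for the pair); once the collar is home its top is below the balls and they spring out over it: the click
- ball2b (a joint): spring ball of post2: brass, 10 mm, sticking out 3.5 mm on the tray's +x side of the rod, its centre 37.5 mm above the point post2. Value: how far it is pressed in, m; 0 = out. A collar pushed down squeezes it in (about 8 to 15 N of push for the pair); once the collar is home its top is below the balls and they spring out over it: the click
- keeper: keeper bar: aluminium strip 36 (x) x 340 (y) x 6 mm, holes of diameter 24 mm at y = -152 and +152 mm, and on its middle a black rib 16 (x) x 60 (y) mm to hold it by, 6 to 26 mm above the underside. Origin: centre of its underside, z up. 190 g. Goes on either way round; on the shoulders its underside is 31 mm above the bench, 4 mm clear of the blocks. Starts flat on the bench
- collar1: steel locking collar, one of two alike: plain ring, outer diameter 36 mm, bore 15 mm, height 26 mm, 100 g, standing upright on the bench at the start. Origin: centre of its underside, z along its axis. Fits either post, either end up; grip it across its outside
- collar2: steel locking collar, one of two alike: plain ring, outer diameter 36 mm, bore 15 mm, height 26 mm, 100 g, standing upright on the bench at the start. Origin: centre of its underside, z along its axis. Fits either post, either end up; grip it across its outside
- mug: white mug, radius 40 mm, height 95 mm, bystander; origin at the centre of its underside
- bin: red open bin, 200 x 130 x 90 mm, bystander; origin at the centre of its underside
- driver: screwdriver with a black handle lying on the bench, bystander
There are look-alikes about, which are no part of the job. Leave any orange or red look-alike of the board3 alone. Leave any orange look-alike of the board2 alone.

How it is judged:
By the outcome, as a careful person would: the job done as asked, in the order asked, and still so for the second after the job is handed in, with the robot touching nothing.
Of board1, board2, board3, board4 only 3 to 4 are there at a start; the rules pass over those that are not, and their reading is None.
At some moment in a run one of board1, board2, board3, board4, keeper, collar1, collar2 may be knocked a few centimetres aside while the robot is not near it.
It also fails if it takes over 210 s, if anything falls off the work surface, if the arm or the gripper's body presses on something with over 40 N, if the wrist force passes 120 N, or if a joint passes its speed limit or range.

## Working session

There is one attempt and no reset: what is moved stays moved. The work goes in short steps, Python scripts to look and compute and a tool call to move; the robot and the scene stay as the last step left them, time stands still between calls to the robot, and variables do not carry over. Pictures are saved under pics/ and viewed, at most 14 in all, crops included, and the job is handed in when it is done.

Besides the shell and the picture viewer there is one more tool, called after "Emit:" in YAML: its name, and indented under it one key for each argument. move_arm: Moves the arm, as the interface text tells. Its arguments: {"type":"object","properties":{"jaw":{"type":"array"},"slide":{"type":"array"},"rot":{"type":"array"},"grip_force":{"type":"number"}},"required":["jaw","slide","rot"]}

```bash
mkdir -p pics; ls; cat > h.py <<'E'
from rig import *
import numpy as np, cv2
from scipy.spatial.transform import Rotation as R
def cam(n):
    p=read_camera(n); p['Rm']=cv2.Rodrigues(np.array(p['rvec'],float))[0]; p['t']=np.array(p['tvec'],float).ravel(); return p
def save(p,name,crop=None,s=1):
    im=p['image'][:,:,::-1]
    if crop: l,t,r,b=crop; im=im[t:b,l:r]
    cv2.imwrite('pics/'+name,cv2.resize(im,None,fx=s,fy=s,interpolation=cv2.INTER_CUBIC))
def ray(p,uv,z):
    "pixel (col,row) -> world point at height z"
    d=p['Rm'].T@np.array([(uv[0]-p['cx'])/p['fx'],(uv[1]-p['cy'])/p['fy'],1]); o=-p['Rm'].T@p['t']
    return o+d*(z-o[2])/d[2]
def cloud(p):
    v,u=np.mgrid[0:420,0:560]; d=p['depth']
    c=np.stack([(u-p['cx'])/p['fx']*d,(v-p['cy'])/p['fy']*d,d],-1)
    w=(c-p['t'])@p['Rm']; w[d==0]=np.nan; return w
def pix(p,w):
    c=p['Rm']@np.array(w,float)+p['t']; return c[:2]/c[2]*[p['fx'],p['fy']]+[p['cx'],p['cy']]
E
python3 - <<'E'
from h import *
for n in('top','side'):
    p=cam(n); save(p,n+'0.png')
    print(n,'cam at',-p['Rm'].T@p['t'],p['fx'])
    w=cloud(p)
    for q in('board1','keeper','collar1','tray','mug','bin','driver'):
        for d in masks_of(q,p)[:6]:
            m=d['pixels']; z=w[m]; 
            print(q,round(d['p'],2),np.round(d['box']),np.round(np.nanmedian(z,0)),p['image'][m].mean(0).round())
    for q in('pocket1','pocket2','pocket3','pocket4','post1','post2'):
        print(q,[(round(d['p'],2),np.round(d['point'])) for d in mark_of(q,p)[:3]])
print(sense())
E
```

```text
pics
top cam at [ 365.52253993  -19.98845255 1319.70663407] 437.79225917910634
board1 0.78 [404. 240. 421. 264.] [ 429. -386.    7.] [141.  48.  45.]
board1 0.74 [177. 207. 190. 227.] [535. 294.   7.] [ 72. 110.  78.]
board1 0.74 [374. 205. 392. 227.] [ 533. -305.    7.] [59. 95. 66.]
board1 0.69 [373. 283. 388. 305.] [ 310. -280.    8.] [175.  95.  42.]
board1 0.63 [372. 243. 386. 267.] [ 414. -289.    7.] [61. 99. 67.]
board1 0.54 [410. 201. 420. 223.] [ 544. -405.    8.] [171.  91.  39.]
keeper 0.83 [238. 235. 353. 254.] [457. -38.   7.] [159. 159. 161.]
collar1 0.61 [370. 185. 387. 197.] [ 613. -293.   25.] [113. 114. 118.]
tray 0.23 [238. 234. 351. 256.] [457. -30.   6.] [157. 157. 159.]
tray 0.15 [228. 168. 344. 211.] [628.  -4.   6.] [143. 143. 144.]
mug 0.7 [ 80. 204. 119. 231.] [537. 547.  48.] [82. 81. 80.]
bin 0.62 [438. 167. 506. 243.] [ 566. -568.   11.] [118.  23.  21.]
bin 0.44 [225. 167. 340. 208.] [627.  -7.   6.] [143. 144. 145.]
bin 0.31 [373. 244. 385. 265.] [ 414. -289.    7.] [61. 99. 67.]
pocket1 [(0.94, array([184., 305.])), (0.78, array([191., 261.])), (0.68,
[... 2201 characters left out ...]
_positions': array([-1.40641081e+00,  3.12905868e-01,  1.49770807e+00,  3.97108874e-05,
        1.33102658e+00, -2.23391714e-01]), 'qvel': array([-0.00137729, -0.00097751, -0.00026162, -0.00085385, -0.00013098,
       -0.00121602]), 'effort': array([-5.93220602e-05, -4.02111733e+01, -2.52416879e+01,  6.95016375e-02,
        3.19536589e-02,  7.84482559e-07]), 'tcp_pos': array([ 198.52074122, -486.01777338,  238.71412879]), 'eef_rot': array([-2.33569273e-05,  9.81263321e-01,  1.92671465e-01,  1.99850188e-05]), 'contact_force': array([-0.15761096, -0.51815778,  0.02419008]), 'wrist_torque': array([-0.01135103,  0.01403638,  0.0254824 ]), 'gripper_force': 0.0, 'gripper_width': 88.11445557754504}
```

View pics/top0.png

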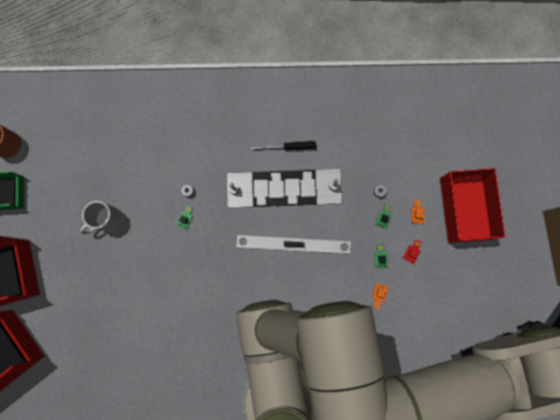

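View pics/side0.png

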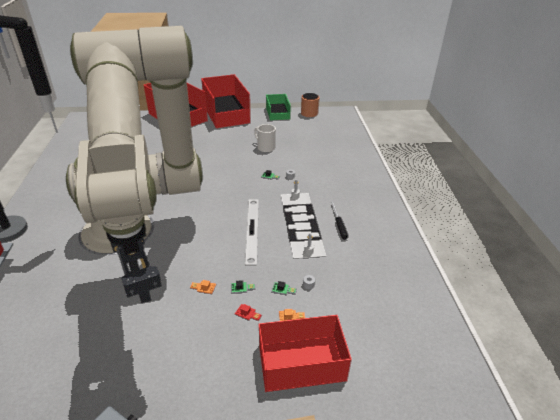

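The top view shows three green boards at (185,216), (384,216) and (381,256). The orange look-alikes at (418,212) and (380,294) and the red one at (413,251) are the wrong colour, so they stay. The side view agrees, with green boards at (271,175), (242,287) and (283,288). The collars are at (188,190) and (380,190), the keeper at (293,244) and the tray at (284,188). Next I confirm with one enlarged crop and fit the poses.

```bash
cat > fit.py <<'E'
from h import *
from scipy.optimize import minimize
S=8
def rect(x0,x1,y0,y1,z): return np.array([[x0,y0,z],[x1,y0,z],[x1,y1,z],[x0,y1,z]],float)
def circ(r,z,x=0,y=0): a=np.linspace(0,2*np.pi,40,endpoint=False); return np.c_[x+r*np.cos(a),y+r*np.sin(a),0*a+z]
def T(z,x=0,y=0,s=1,g=0):
    q=np.array([[-25-g,-19-g],[21+g,-19-g],[21+g,-10-g],[45+g,-10-g],[45+g,10+g],[21+g,10+g],[21+g,19+g],[-25-g,19+g]])
    return np.c_[x+s*q[:,0],y+s*q[:,1],0*q[:,0]+z]
def box(x0,x1,y0,y1,z0,z1): return ('hull',np.r_[rect(x0,x1,y0,y1,z0),rect(x0,x1,y0,y1,z1)])
MODELS={
 'board':[(T(2.5),'e'),(T(5),'g'),(box(-11,11,-10,10,5,23),'s'),(rect(-11,11,-10,10,23),'k')],
 'keeper':[(box(-18,18,-170,170,0,6),'e'),(rect(-18,18,-170,170,6),'a'),(circ(12,6,0,-152),'h'),(circ(12,6,0,152),'h'),(box(-8,8,-30,30,6,26),'r')],
 'collar':[(('hull',np.r_[circ(18,0),circ(18,26)]),'s'),(circ(18,26),'t'),(circ(7.5,26),'h')]}
def render(p,model,pose,win,zoff=0):
    x,y,a=pose; l,t,r,b=win; c,s=np.cos(a),np.sin(a); names=[]
    lab=np.zeros(((b-t)*S,(r-l)*S),np.uint8)
    for g,n in model:
        hull=isinstance(g,tuple); P=g[1] if hull else g
        W=np.c_[x+c*P[:,0]-s*P[:,1],y+s*P[:,0]+c*P[:,1],P[:,2]+zoff]@p['Rm'].T+p['t']
        uv=(W[:,:2]/W[:,2:]*[p['fx'],p['fy']]+[p['cx'],p['cy']]-[l,t]+.5)*S-.5
        uv=np.round(uv*16).astype(np.int32)
        if hull: uv=cv2.convexHull(uv)
        if n not in names: names.append(n)
        cv2.fillPoly(lab,[uv.reshape(-1,1,2)],names.index(n)+1,shift=4)
    K=len(names)+1
    M=[cv2.resize((lab==k).astype(np.float32),(r-l,b-t),interpolation=cv2.INTER_AREA) for k in range(K)]
    return np.stack([cv2.GaussianBlur(m,(0,0),.5).ravel() for m in M],1)
def fit(p,model,pose0,pad=4,zoff=0,yawfree=True):
    if isinstance(model,str): model=MODELS[model]
    P=np.vstack([(g[1] if isinstance(g,tuple) else g) for g,_ in model]); r=np.hypot(P[:,0],P[:,1]).max()
    c,s=np.cos(pose0[2]),np.sin(pose0[2])
    uv=np.array([pix(p,[pose0[0]+c*q[0]-s*q[1],pose0[1]+s*q[0]+c*q[1],q[2]+zoff]) for q in P])
    l,t=np.floor(uv.min(0)-pad).astype(int); rr,b=np.ceil(uv.max(0)+pad).astype(int)
    l,t=max(l,0),max(t,0); rr,b=min(rr,560),min(b,420)
    I=p['image'][t:b,l:rr].reshape(-1,3).astype(float)
    def cost(q):
        A=render(p,model,(q[0],q[1],q[2]/50 if yawfree else pose0[2]),(l,t,rr,b),zoff)
        return np.abs(I-A@np.linalg.lstsq(A,I,rcond=None)[0]).mean()
    best=None
    for d in ((0,0,0),(3,3,8),(-3,-3,-8)):
        q=np.array([pose0[0],pose0[1],pose0[2]*50])+d
        o=minimize(cost,q,method='Nelder-Mead',options=dict(initial_simplex=[q,q+[6,0,0],q+[0,6,0],q+[0,0,6]],xatol=.05,fatol=1e-3))
        if best is None or o.fun<best.fun: best=o
    q=best.x; return np.array([q[0],q[1],q[2]/50 if yawfree else pose0[2]]),best.fun
E
python3 - <<'E'
from fit import *
p=cam('top'); q=cam('side')
save(p,'crop.png',(170,160,430,310),3)
save(p,'tray.png',(220,160,350,262),6)
for nm,cand in(('board',[(535,294),(533,-305),(414,-289)]),('collar',[(613,-293),(620,285)]),('keeper',[(457,-38)])):
    for c in cand:
        out=[]
        for v in(p,q):
            fs=[fit(v,nm,(*c,a),yawfree=nm!='collar') for a in ((-.6,0,.6) if nm=='board' else (0,))]
            f=min(fs,key=lambda f:f[1]); out.append((f[0].round(3),round(f[1],1)))
        print(nm,out)
E
```

```text
board [(array([ 5.31606e+02,  2.97070e+02, -3.71000e-01]), np.float64(4.1)), (array([ 5.33734e+02,  2.97107e+02, -3.94000e-01]), np.float64(3.8))]
board [(array([ 5.28823e+02, -3.05273e+02, -3.29000e-01]), np.float64(3.4)), (array([ 5.31440e+02, -3.07191e+02, -3.12000e-01]), np.float64(5.5))]
board [(array([ 4.08377e+02, -2.92812e+02,  1.20000e-02]), np.float64(3.5)), (array([ 4.11238e+02, -2.94475e+02,  1.00000e-03]), np.float64(5.4))]
collar [(array([ 613.716, -295.207,    0.   ]), np.float64(5.1)), (array([ 614.869, -296.159,    0.   ]), np.float64(7.2))]
collar [(array([620.562, 287.162,   0.   ]), np.float64(6.7)), (array([621.689, 286.724,   0.   ]), np.float64(7.1))]
keeper [(array([ 4.56109e+02, -3.32490e+01, -6.40000e-02]), np.float64(5.0)), (array([ 4.57508e+02, -3.29900e+01, -6.10000e-02]), np.float64(4.2))]
```

View pics/crop.png

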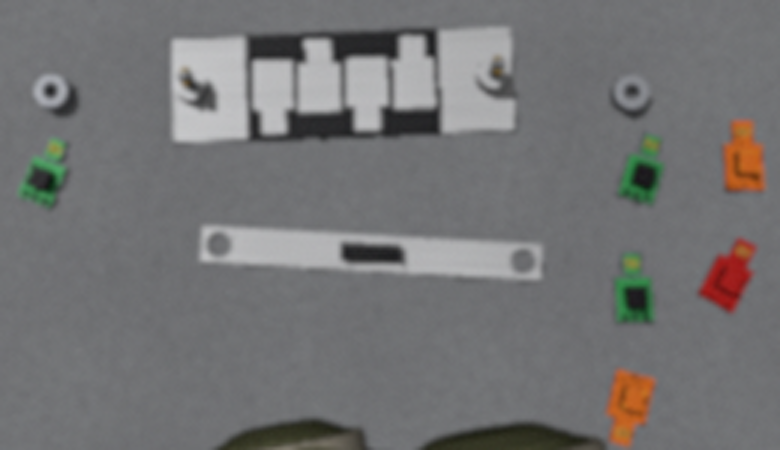

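View pics/tray.png

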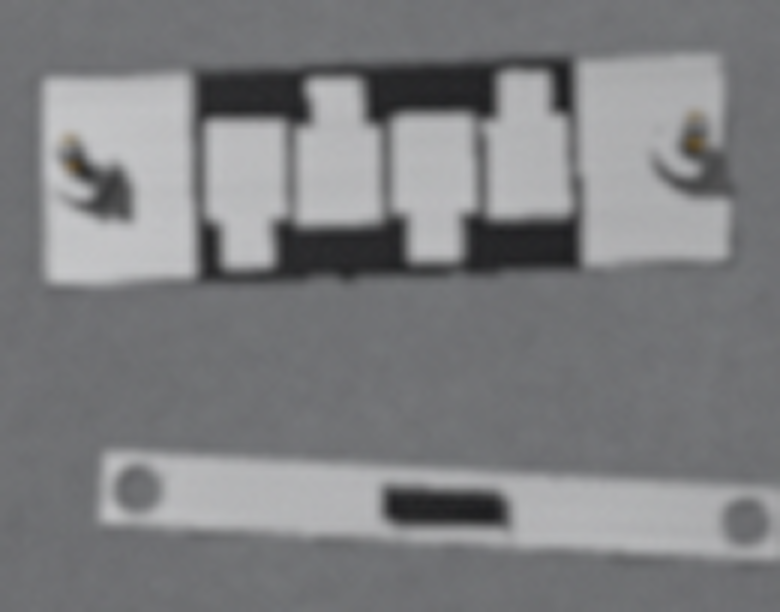

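The crop confirms exactly three green boards, since the others are orange or red. Pockets read from left (+y) to right as 4, 3, 2, 1, with 1 and 3 having their tongues to +x (up). Their origins look to be on the tray's centre line. Last measurement: the tray fit.

```bash
cat >> fit.py <<'E'
def traymodel(end=4):
    m=[(rect(-53.5,53.5,-174,174,end),'w'),(box(-53.5,53.5,-96,96,4,10),'b'),(rect(-53.5,53.5,-96,96,10),'b')]
    for i,y in enumerate((-72,-24,24,72)): m.append((T(7,0,y,1 if i%2==0 else -1,3.5),'f'))
    for y in(-152,152): m+=[(('hull',np.r_[circ(16,end,0,y),circ(16,31,0,y)]),'p'),(('hull',np.r_[circ(6,31,0,y),circ(3,82,0,y)]),'r')]
    return m
E
cat > plan.py <<'E'
import sys; from h import *
def st():
    s=sense(); M=R.from_quat(np.roll(s['eef_rot'],-1)).as_matrix(); th=np.arctan2(M[1,0],M[0,0]); return s,th,M
def plan(x,y,z,th=None):
    "totals in tool axes: turn first, then slide"
    s,t0,M=st(); p=s['tcp_pos']; th=t0 if th is None else th; dt=(th-t0+np.pi)%(2*np.pi)-np.pi
    q6=(s['joint_positions'][0]+np.pi/2-t0); 
    d=np.array([x,y,z])-p; c,sn=np.cos(th),np.sin(th)
    print('now',p.round(1),'th',round(t0,3),'tilt',M[2].round(3),'q6',s['joint_positions'][5].round(2),'F',np.round(s['contact_force'],1),'w',round(s['gripper_width'],1),'t',round(s['t'],1))
    print('rotz',round(-dt,4),'slide mm x,y,z',np.round([c*d[0]+sn*d[1],sn*d[0]-c*d[1],-d[2]],1))
E
python3 - <<'E'
from fit import *; from plan import *
import rig; print([n for n in dir(rig) if not n.startswith('_')], getattr(rig,'hold_point_z',None), sense().keys())
for n in('top','side'):
    p=cam(n); w=cloud(p)
    for end in(4,10):
        f=fit(p,traymodel(end),(628,-5,.03),pad=3); print(n,end,f[0].round(3),round(f[1],2))
    x,y,a=f[0]; 
    for yy in(-115,115): u=pix(p,[x-np.sin(a)*yy-25,y+np.cos(a)*yy,8]).astype(int); print('end z',np.nanmedian(w[u[1]-2:u[1]+3,u[0]-2:u[0]+3,2]).round(1), 'bench', np.nanmedian(w[330:340,300:310,2] if n=='top' else w[300:310,140:160,2]).round(1))
    for q in('post1','post2'):
        print([(round(d['p'],2),ray(p,d['point'][::-1],31).round(1)) for d in mark_of(q,p)[:2]])
plan(410,-294,150,1.576)
E
```

```text
['Unreachable', 'hold_point_z', 'job_done', 'mark_of', 'masks_of', 'read_camera', 'search_frame', 'sense'] 18.700000000000003 dict_keys(['t', 'joint_positions', 'qvel', 'effort', 'tcp_pos', 'eef_rot', 'contact_force', 'wrist_torque', 'gripper_force', 'gripper_width'])
top 4 [ 6.27741e+02 -6.65500e+00  2.60000e-02] 9.28
top 10 [ 6.27665e+02 -6.65800e+00  2.80000e-02] 9.13
end z 4.4 bench 653.8
end z 5.0 bench 653.8
[(0.66, array([623.1, 141.3,  31. ])), (0.62, array([ 644.2, -151.8,   31. ]))]
[(0.66, array([623.1, 141.3,  31. ])), (0.62, array([ 644.2, -151.8,   31. ]))]
side 4 [ 6.29498e+02 -6.43200e+00  2.50000e-02] 11.0
side 10 [ 6.2929e+02 -6.3850e+00  2.4000e-02] 11.78
end z 4.8 bench 0.3
end z 4.4 bench 0.3
[(0.88, array([ 632.3, -151.7,   31. ])), (0.61, array([626.1, 160. ,  31. ]))]
[(0.88, array([ 632.3, -151.7,   31. ])), (0.61, array([626.1, 160. ,  31. ]))]
now [ 198.5 -486.   238.7] th 0.388 tilt [ 0. -0. -1.] q6 -0.22 F [-0.9  0.4  0.2] w 88.1 t 1.8
rotz -1.1882 slide mm x,y,z [190.9 212.5  88.7]
```

Tray: (628.5, -6.5), yaw 0.026. Post1 is at about (632.5, -158.5) and post2 at about (624.5, 145.5). First pick is the board at (410, -293.6), which goes to pocket 1 or 3.

Emit:
move_arm:
  jaw: [50, 50, 50, 50, 50, 50, 50, 50, 50, 50, 50, 50]
  slide:
    - [0, 0, 0.01]
    - [0, 0, 0.012]
    - [0, 0, 0.012]
    - [0, 0, 0.012]
    - [0, 0, 0.012]
    - [0, 0, 0.012]
    - [0, 0, 0.012]
    - [0, 0, 0.012]
    - [0, 0, 0.012]
    - [0, 0, 0.012]
    - [0.0239, 0.0266, 0]
    - [0.0239, 0.0266, 0]
  rot:
    - [0, 0, -0.1188]
    - [0, 0, -0.1188]
    - [0, 0, -0.1188]
    - [0, 0, -0.1188]
    - [0, 0, -0.1188]
    - [0, 0, -0.1188]
    - [0, 0, -0.1188]
    - [0, 0, -0.1188]
    - [0, 0, -0.1188]
    - [0, 0, -0.1188]
    - [0, 0, 0]
    - [0, 0, 0]
  grip_force: 20

```text
t: 2.8
tcp_pos: [251.2, -437.7, 119.9]
eef_rot: [-0.001, 0.706, 0.708, 0.0]
contact_force: [0.4, -1.4, 0.1]
gripper_width: 44.1
gripper_force: 0.0
```

Emit:
move_arm:
  jaw: [50, 50, 50, 50, 50, 50, 50, 50]
  slide:
    - [0.0239, 0.0266, 0]
    - [0.0239, 0.0266, 0]
    - [0.0239, 0.0266, 0]
    - [0.0239, 0.0266, 0]
    - [0.0239, 0.0266, 0]
    - [0.0239, 0.0266, 0]
    - [0, 0, 0]
    - [0, 0, 0]
  rot:
    - [0, 0, 0]
    - [0, 0, 0]
    - [0, 0, 0]
    - [0, 0, 0]
    - [0, 0, 0]
    - [0, 0, 0]
    - [0, 0, 0]
    - [0, 0, 0]

```text
t: 3.47
tcp_pos: [411.2, -292.8, 120.7]
eef_rot: [0.0, 0.704, 0.71, -0.0]
contact_force: [0.3, 0.3, 0.0]
gripper_width: 44.0
gripper_force: 0.0
```

```bash
python3 -c "
from plan import *
plan(410,-293.6,7,1.577)
from fit import *
for n in('top','side'): print(fit(cam(n),'board',(410,-294,0)))
"
```

```text
now [ 411.2 -292.8  120.7] th 1.579 tilt [-0. -0. -1.] q6 -0.86 F [0.3 0.3 0. ] w 44.0 t 3.5
rotz 0.0019 slide mm x,y,z [ -0.8  -1.2 113.7]
(array([ 403.23198867, -283.44336285,   -0.69380059]), np.float64(16.29326397639745))
(array([ 4.11103873e+02, -2.94556321e+02, -8.01521137e-03]), np.float64(16.15592733059772))
```

Emit:
move_arm:
  jaw: [50, 50, 50, 50, 50, 0, 0, 0, 0, 0, 0, 0]
  slide:
    - [-0.0008, -0.0012, 0.0337]
    - [0, 0, 0.035]
    - [0, 0, 0.03]
    - [0, 0, 0.015]
    - [0, 0, 0]
    - [0, 0, 0]
    - [0, 0, 0]
    - [0, 0, 0]
    - [0, 0, 0]
    - [0, 0, 0]
    - [0, 0, -0.03]
    - [0, 0, -0.03]
  rot:
    - [0, 0, 0]
    - [0, 0, 0]
    - [0, 0, 0]
    - [0, 0, 0]
    - [0, 0, 0]
    - [0, 0, 0]
    - [0, 0, 0]
    - [0, 0, 0]
    - [0, 0, 0]
    - [0, 0, 0]
    - [0, 0, 0]
    - [0, 0, 0]

```text
t: 4.57
tcp_pos: [408.4, -293.9, 66.7]
eef_rot: [-0.002, 0.705, 0.709, 0.0]
contact_force: [0.6, -0.1, 0.3]
gripper_width: 21.5
gripper_force: 20.0
```

```bash
python3 -c "
from plan import *
x,y,a=628.5,-6.5,.026
for n,t in (('p1',-72),('p3',24)):
  print(n); plan(x-np.sin(a)*t,y+np.cos(a)*t,70,np.pi/2+a)
"
```

```text
p1
now [ 408.4 -293.9   66.7] th 1.576 tilt [ 0.003 -0.002 -1.   ] q6 -0.86 F [ 0.6 -0.1  0.3] w 21.5 t 4.6
rotz -0.0212 slide mm x,y,z [209.5 227.5  -3.3]
p3
now [ 408.4 -293.9   66.7] th 1.576 tilt [ 0.003 -0.002 -1.   ] q6 -0.86 F [ 0.6 -0.1  0.3] w 21.5 t 4.6
rotz -0.0212 slide mm x,y,z [305.5 227.5  -3.3]
```

Emit:
move_arm:
  jaw: [0, 0, 0, 0, 0, 0, 0, 0, 0, 0, 0, 0]
  slide:
    - [0.013, 0.0097, -0.003]
    - [0.0278, 0.0207, 0]
    - [0.0278, 0.0207, 0]
    - [0.0278, 0.0207, 0]
    - [0.0278, 0.0207, 0]
    - [0.0278, 0.0207, 0]
    - [0.0278, 0.0207, 0]
    - [0.0278, 0.0207, 0]
    - [0.0278, 0.0207, 0]
    - [0.0278, 0.0207, 0]
    - [0.0278, 0.0207, 0]
    - [0.0145, 0.0108, 0]
  rot:
    - [0, 0, -0.0212]
    - [0, 0, 0]
    - [0, 0, 0]
    - [0, 0, 0]
    - [0, 0, 0]
    - [0, 0, 0]
    - [0, 0, 0]
    - [0, 0, 0]
    - [0, 0, 0]
    - [0, 0, 0]
    - [0, 0, 0]
    - [0, 0, 0]

```text
t: 5.57
tcp_pos: [630.0, 19.7, 69.9]
eef_rot: [0.0, 0.697, 0.717, 0.0]
contact_force: [0.3, 0.0, -0.8]
gripper_width: 21.8
gripper_force: 20.0
```

Emit:
move_arm:
  jaw: [0, 0, 0]
  slide:
    - [0, 0, 0]
    - [0, 0, 0]
    - [0, 0, 0]
  rot:
    - [0, 0, 0]
    - [0, 0, 0]
    - [0, 0, 0]

```text
t: 5.82
tcp_pos: [628.3, 15.8, 69.8]
eef_rot: [-0.0, 0.698, 0.716, -0.0]
contact_force: [-0.7, -0.5, -0.3]
gripper_width: 21.6
gripper_force: 20.0
```

```bash
python3 -c "
from plan import *
x,y,a=628.5,-6.5,.026;t=24
plan(x-np.sin(a)*t,y+np.cos(a)*t,12,np.pi/2+a)
p=cam('side'); save(p,'s1.png',(250,150,350,280),5)
"
```

```text
now [628.3  15.8  69.8] th 1.597 tilt [-0.    -0.001 -1.   ] q6 -0.19 F [-0.7 -0.5 -0.3] w 21.6 t 5.8
rotz -0.0002 slide mm x,y,z [ 1.7 -0.4 57.8]
```

View pics/s1.png

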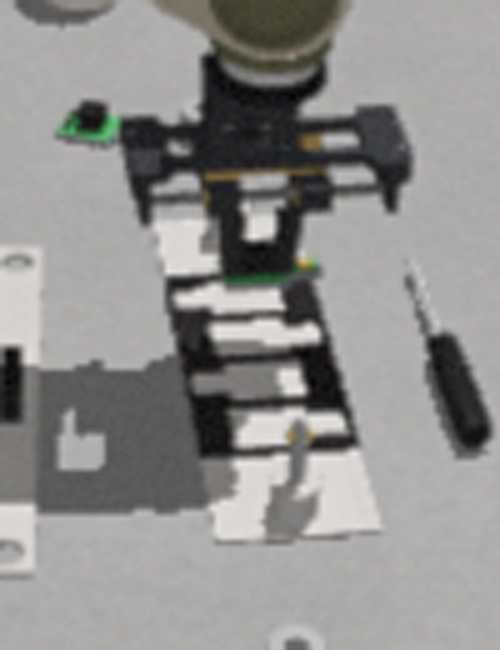

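The board is held level, tongue to +x, over pocket 3 (crop 265,275). Lowering it.

Emit:
move_arm:
  jaw: [0, 0, 0, 0, 0, 0, 0, 0, 0]
  slide:
    - [0.0017, -0.0004, 0.01]
    - [0, 0, 0.02]
    - [0, 0, 0.012]
    - [0, 0, 0.006]
    - [0, 0, 0.004]
    - [0, 0, 0.003]
    - [0, 0, 0.002]
    - [0, 0, 0.0015]
    - [0, 0, 0]
  rot:
    - [0, 0, 0]
    - [0, 0, 0]
    - [0, 0, 0]
    - [0, 0, 0]
    - [0, 0, 0]
    - [0, 0, 0]
    - [0, 0, 0]
    - [0, 0, 0]
    - [0, 0, 0]

```text
t: 6.62
tcp_pos: [628.5, 18.3, 11.7]
eef_rot: [0.0, 0.698, 0.716, 0.0]
contact_force: [-0.0, -0.3, -0.3]
gripper_width: 22.0
gripper_force: 20.0
```

```bash
python3 -c "
from plan import *
plan(630,18,11)"
```

```text
now [628.5  18.3  11.7] th 1.597 tilt [-0.  0. -1.] q6 -0.18 F [-0.  -0.3 -0.3] w 22.0 t 6.6
rotz -0.0 slide mm x,y,z [-0.3  1.5  0.7]
```

Emit:
move_arm:
  jaw: [40, 40, 40, 40, 40, 40, 40, 40]
  slide:
    - [0, 0, 0]
    - [0, 0, 0]
    - [0, 0, 0]
    - [0, 0, -0.03]
    - [0, 0, -0.035]
    - [0, 0, -0.035]
    - [0, 0, -0.008]
    - [0, 0, 0]
  rot:
    - [0, 0, 0]
    - [0, 0, 0]
    - [0, 0, 0]
    - [0, 0, 0.115]
    - [0, 0, 0.115]
    - [0, 0, 0.116]
    - [0, 0, 0]
    - [0, 0, 0]

```text
t: 7.28
tcp_pos: [629.7, 18.1, 122.6]
eef_rot: [0.002, 0.81, 0.586, 0.002]
contact_force: [0.0, -0.4, -0.7]
gripper_width: 35.4
gripper_force: 0.0
```

```bash
python3 -c "
from plan import *
plan(530.1,-306.2,110,1.251)"
```

```text
now [629.7  18.1 122.6] th 1.252 tilt [ 0.001  0.006 -1.   ] q6 0.16 F [ 0.  -0.4 -0.7] w 35.4 t 7.3
rotz 0.0011 slide mm x,y,z [-339.2    7.4   12.6]
```

Emit:
move_arm:
  jaw: [50, 50, 50, 50, 50, 50, 50, 50, 50, 50, 50, 50]
  slide:
    - [-0.012, 0, 0]
    - [-0.035, 0.001, 0]
    - [-0.035, 0.001, 0]
    - [-0.035, 0.001, 0]
    - [-0.035, 0.001, 0]
    - [-0.035, 0.001, 0]
    - [-0.035, 0.001, 0]
    - [-0.035, 0.001, 0]
    - [-0.035, 0.0004, 0]
    - [-0.035, 0, 0]
    - [-0.0122, 0, 0.01]
    - [0, 0, 0]
  rot:
    - [0, 0, 0.001]
    - [0, 0, 0]
    - [0, 0, 0]
    - [0, 0, 0]
    - [0, 0, 0]
    - [0, 0, 0]
    - [0, 0, 0]
    - [0, 0, 0]
    - [0, 0, 0]
    - [0, 0, 0]
    - [0, 0, 0]
    - [0, 0, 0]

```text
t: 8.28
tcp_pos: [525.8, -307.9, 105.8]
eef_rot: [-0.003, 0.812, 0.584, -0.001]
contact_force: [0.4, 0.5, -0.8]
gripper_width: 44.3
gripper_force: 0.0
```

```bash
python3 -c "
from plan import *
from fit import *
plan(530.1,-306.2,7,1.251)
p=cam('top'); x,y,a=628.5,-6.5,.026
print(fit(p,'board',(x-.6,y+24,a),zoff=4,pad=0))
p=cam('side');print(fit(p,'board',(x-.6,y+24,a),zoff=4,pad=0), fit(p,'board',(530,-306,-.3)))
"
```

```text
now [ 525.8 -307.9  105.8] th 1.247 tilt [ 0.002 -0.005 -1.   ] q6 -0.4 F [ 0.4  0.5 -0.8] w 44.3 t 8.3
rotz -0.0041 slide mm x,y,z [ 3.   3.5 98.8]
(array([ 6.23980552e+02,  1.80099928e+01, -1.06065493e-01]), np.float64(17.122019133579126))
(array([ 6.27556958e+02,  1.74970763e+01, -2.46941758e-02]), np.float64(28.826737962937756)) (array([ 5.31402672e+02, -3.06752245e+02, -3.23152325e-01]), np.float64(9.396462617070526))
```

```bash
python3 -c "
from plan import *
plan(530.1,-306.2,7,1.251)
"
```

```text
now [ 527.7 -305.1  107.7] th 1.25 tilt [ 0.002 -0.003 -1.   ] q6 -0.4 F [-0.5  0.  -0.1] w 44.0 t 8.4
rotz -0.0011 slide mm x,y,z [ -0.3   2.6 100.7]
```

Emit:
move_arm:
  jaw: [50, 50, 50, 50, 50, 0, 0, 0, 0, 0, 0, 0]
  slide:
    - [-0.0003, 0.002, 0.025]
    - [0, 0, 0.035]
    - [0, 0, 0.028]
    - [0, 0, 0.012]
    - [0, 0, 0]
    - [0, 0, 0]
    - [0, 0, 0]
    - [0, 0, 0]
    - [0, 0, 0]
    - [0, 0, 0]
    - [0, 0, -0.03]
    - [0, 0, -0.03]
  rot:
    - [0, 0, 0]
    - [0, 0, 0]
    - [0, 0, 0]
    - [0, 0, 0]
    - [0, 0, 0]
    - [0, 0, 0]
    - [0, 0, 0]
    - [0, 0, 0]
    - [0, 0, 0]
    - [0, 0, 0]
    - [0, 0, 0]
    - [0, 0, 0]

```text
t: 9.38
tcp_pos: [529.5, -306.2, 69.0]
eef_rot: [-0.002, 0.811, 0.585, -0.0]
contact_force: [0.5, -0.6, -0.2]
gripper_width: 21.8
gripper_force: 20.0
```

Emit:
move_arm:
  jaw: [0, 0, 0, 0, 0, 0]
  slide:
    - [0, 0, -0.02]
    - [0, 0, -0.02]
    - [0, 0, -0.015]
    - [0, 0, 0]
    - [0, 0, 0]
    - [0, 0, 0]
  rot:
    - [0, 0, -0.116]
    - [0, 0, -0.116]
    - [0, 0, -0.114]
    - [0, 0, 0]
    - [0, 0, 0]
    - [0, 0, 0]

```text
t: 9.88
tcp_pos: [529.8, -306.5, 123.3]
eef_rot: [-0.001, 0.699, 0.715, -0.0]
contact_force: [-0.7, -0.6, -0.8]
gripper_width: 22.0
gripper_force: 20.0
```

```bash
python3 -c "
from plan import *
x,y,a=628.5,-6.5,.026;t=-72
plan(x-np.sin(a)*t,y+np.cos(a)*t,115,np.pi/2+a)
"
```

```text
now [ 529.8 -306.5  123.3] th 1.593 tilt [ 0.001 -0.001 -1.   ] q6 -0.74 F [-0.7 -0.6 -0.8] w 22.0 t 9.9
rotz -0.0042 slide mm x,y,z [225.4 106.4   8.3]
```

Emit:
move_arm:
  jaw: [0, 0, 0, 0, 0, 0, 0, 0, 0, 0, 0, 0]
  slide:
    - [0.016, 0.0076, 0]
    - [0.0322, 0.0152, 0]
    - [0.0322, 0.0152, 0]
    - [0.0322, 0.0152, 0]
    - [0.0322, 0.0152, 0]
    - [0.0322, 0.0152, 0]
    - [0.0322, 0.0152, 0]
    - [0.0162, 0.0076, 0]
    - [0, 0, 0.03]
    - [0, 0, 0.03]
    - [0, 0, 0]
    - [0, 0, 0]
  rot:
    - [0, 0, -0.004]
    - [0, 0, 0]
    - [0, 0, 0]
    - [0, 0, 0]
    - [0, 0, 0]
    - [0, 0, 0]
    - [0, 0, 0]
    - [0, 0, 0]
    - [0, 0, 0]
    - [0, 0, 0]
    - [0, 0, 0]
    - [0, 0, 0]

```text
t: 10.88
tcp_pos: [629.1, -78.2, 62.8]
eef_rot: [-0.002, 0.697, 0.717, -0.001]
contact_force: [-0.1, -0.4, 0.7]
gripper_width: 21.7
gripper_force: 20.0
```

```bash
python3 -c "
from plan import *
x,y,a=628.5,-6.5,.026;t=-72
plan(x-np.sin(a)*t,y+np.cos(a)*t,12,np.pi/2+a)
"
```

```text
now [629.1 -78.2  62.8] th 1.598 tilt [ 0.001 -0.004 -1.   ] q6 -0.34 F [-0.1 -0.4  0.7] w 21.7 t 10.9
rotz 0.0015 slide mm x,y,z [-0.3  1.3 50.8]
```

Emit:
move_arm:
  jaw: [0, 0, 0, 0, 0, 0, 0, 0, 0]
  slide:
    - [-0.0003, 0.0013, 0.01]
    - [0, 0, 0.014]
    - [0, 0, 0.01]
    - [0, 0, 0.006]
    - [0, 0, 0.004]
    - [0, 0, 0.003]
    - [0, 0, 0.002]
    - [0, 0, 0.0015]
    - [0, 0, 0]
  rot:
    - [0, 0, 0]
    - [0, 0, 0]
    - [0, 0, 0]
    - [0, 0, 0]
    - [0, 0, 0]
    - [0, 0, 0]
    - [0, 0, 0]
    - [0, 0, 0]
    - [0, 0, 0]

```text
t: 11.63
tcp_pos: [631.7, -78.8, 14.4]
eef_rot: [0.0, 0.697, 0.717, 0.0]
contact_force: [0.4, 0.0, -0.7]
gripper_width: 21.6
gripper_force: 20.0
```

Emit:
move_arm:
  jaw: [40, 40, 40, 40, 40, 40, 40, 40]
  slide:
    - [0, 0, 0]
    - [0, 0, 0]
    - [0, 0, 0]
    - [0, 0, -0.03]
    - [0, 0, -0.035]
    - [0, 0, -0.035]
    - [0, 0, -0.01]
    - [0, 0, 0]
  rot:
    - [0, 0, 0]
    - [0, 0, 0]
    - [0, 0, 0]
    - [0, 0, 0]
    - [0, 0, 0]
    - [0, 0, 0]
    - [0, 0, 0]
    - [0, 0, 0]

```text
t: 12.3
tcp_pos: [632.7, -79.1, 127.4]
eef_rot: [0.003, 0.697, 0.717, 0.001]
contact_force: [-0.4, -0.8, -0.5]
gripper_width: 35.3
gripper_force: 0.0
```

```bash
python3 -c "
from plan import *
from fit import *
plan(532.7,297.1,130,-.383-np.pi/2)
for n in('side','top'):
  p=cam(n);print(fit(p,'board',(532.7,297,-.38)))
save(p,'t2.png',(170,140,400,260),3.4)
"
```

```text
now [632.7 -79.1 127.4] th 1.6 tilt [-0.002  0.006 -1.   ] q6 -0.34 F [-0.4 -0.8 -0.5] w 35.3 t 12.3
rotz -2.7293 slide mm x,y,z [-311.6  233.4   -2.6]
(array([ 5.34209041e+02,  2.96602794e+02, -3.32483063e-01]), np.float64(20.4904672334172))
(array([ 5.31732801e+02,  2.97248810e+02, -3.77912420e-01]), np.float64(4.498805930977965))
```

View pics/t2.png

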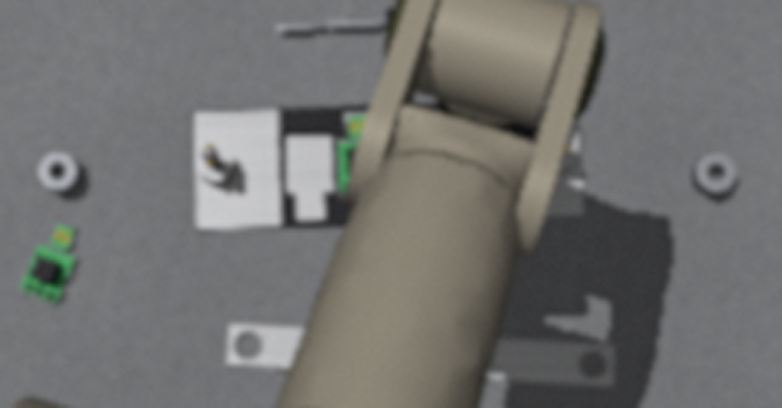

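Pocket 3 is filled and pocket 1 is under the arm. The third board is unchanged at crop (48,268). Moving to it.

Emit:
move_arm:
  jaw: [50, 50, 50, 50, 50, 50, 50, 50, 50, 50, 50, 50]
  slide:
    - [0.0172, -0.004, 0]
    - [0.0344, -0.0081, 0]
    - [0.0344, -0.0081, 0]
    - [0.0344, -0.0081, 0]
    - [0.0344, -0.0081, 0]
    - [0.0344, -0.0081, 0]
    - [0.0344, -0.0081, 0]
    - [0.0344, -0.0081, 0]
    - [0.0344, -0.0081, 0]
    - [0.0344, -0.0081, 0]
    - [0.0344, -0.0081, 0]
    - [0.0172, -0.004, 0]
  rot:
    - [0, 0, 0]
    - [0, 0, 0]
    - [0, 0, 0]
    - [0, 0, 0]
    - [0, 0, 0]
    - [0, 0, 0]
    - [0, 0, 0]
    - [0, 0, 0]
    - [0, 0, 0]
    - [0, 0, 0]
    - [0, 0, 0]
    - [0, 0, 0]

```text
t: 13.4
tcp_pos: [528.4, 300.7, 122.1]
eef_rot: [-0.001, 0.696, 0.718, -0.001]
contact_force: [-0.0, 0.6, -0.2]
gripper_width: 43.9
gripper_force: 0.0
```

Emit:
move_arm:
  jaw: [50, 50, 50, 50, 50, 50, 50, 50, 50, 50, 50, 50]
  slide:
    - [0, 0, 0]
    - [0, 0, 0]
    - [0, 0, 0]
    - [0, 0, 0]
    - [0, 0, 0]
    - [0, 0, 0]
    - [0, 0, 0]
    - [0, 0, 0]
    - [0, 0, 0]
    - [0, 0, 0]
    - [0, 0, 0]
    - [0, 0, 0]
  rot:
    - [0, 0, -0.12]
    - [0, 0, -0.12]
    - [0, 0, -0.12]
    - [0, 0, -0.12]
    - [0, 0, -0.12]
    - [0, 0, -0.12]
    - [0, 0, -0.12]
    - [0, 0, -0.12]
    - [0, 0, -0.12]
    - [0, 0, -0.12]
    - [0, 0, -0.12]
    - [0, 0, -0.12]

```text
t: 14.4
tcp_pos: [529.9, 297.3, 122.0]
eef_rot: [-0.002, 0.048, 0.999, -0.001]
contact_force: [-0.6, 0.1, 0.3]
gripper_width: 43.8
gripper_force: 0.0
```

Emit:
move_arm:
  jaw: [50, 50, 50, 50, 50, 50, 50, 50, 50, 50, 50, 50]
  slide:
    - [0, 0, 0]
    - [0, 0, 0]
    - [0, 0, 0]
    - [0, 0, 0]
    - [0, 0, 0]
    - [0, 0, 0]
    - [0, 0, 0]
    - [0, 0, 0]
    - [0, 0, 0]
    - [0, 0, 0]
    - [0, 0, 0]
    - [0, 0, 0]
  rot:
    - [0, 0, -0.12]
    - [0, 0, -0.12]
    - [0, 0, -0.12]
    - [0, 0, -0.12]
    - [0, 0, -0.12]
    - [0, 0, -0.12]
    - [0, 0, -0.12]
    - [0, 0, -0.12]
    - [0, 0, -0.12]
    - [0, 0, -0.12]
    - [0, 0, -0.089]
    - [0, 0, 0]

```text
t: 15.4
tcp_pos: [530.0, 297.3, 122.2]
eef_rot: [-0.002, -0.561, 0.828, 0.001]
contact_force: [0.0, -0.5, 0.2]
gripper_width: 43.9
gripper_force: 0.0
```

```bash
python3 -c "
from plan import *
from fit import *
p=cam('top'); x,y,a=628.5,-6.5,.026
for t in(-72,24): print(fit(p,'board',(x-np.sin(a)*t,y+np.cos(a)*t,a),zoff=4,pad=-1))
print(fit(p,'keeper',(457,-33,-.06)), fit(p,'collar',(614,-296,0),yawfree=False))
plan(532.7,297.1,7,-.383-np.pi/2)
"
```

```text
(array([ 6.27406897e+02, -7.90130882e+01,  4.59614198e-02]), np.float64(14.129747475222413))
(array([6.22826010e+02, 1.82014241e+01, 2.17983662e-01]), np.float64(14.018153785319079))
(array([ 4.55745760e+02, -3.31834243e+01, -6.15355665e-02]), np.float64(12.223078908300282)) (array([ 613.32850219, -295.22699248,    0.        ]), np.float64(5.1795318520683304))
now [530.2 297.2 122.4] th -1.956 tilt [ 0.002  0.002 -1.   ] q6 -2.44 F [-0.1 -0.4 -0.4] w 44.1 t 15.4
rotz -0.0018 slide mm x,y,z [ -0.8  -2.3 115.4]
```

Emit:
move_arm:
  jaw: [50, 50, 50, 50, 50, 0, 0, 0, 0, 0, 0, 0]
  slide:
    - [-0.0008, -0.0023, 0.03]
    - [0, 0, 0.035]
    - [0, 0, 0.035]
    - [0, 0, 0.015]
    - [0, 0, 0]
    - [0, 0, 0]
    - [0, 0, 0]
    - [0, 0, 0]
    - [0, 0, 0]
    - [0, 0, 0]
    - [0, 0, -0.03]
    - [0, 0, -0.03]
  rot:
    - [0, 0, 0]
    - [0, 0, 0]
    - [0, 0, 0]
    - [0, 0, 0]
    - [0, 0, 0]
    - [0, 0, 0]
    - [0, 0, 0]
    - [0, 0, 0]
    - [0, 0, 0]
    - [0, 0, 0]
    - [0, 0, 0]
    - [0, 0, 0]

```text
t: 16.45
tcp_pos: [532.8, 296.4, 68.3]
eef_rot: [-0.002, -0.559, 0.829, 0.001]
contact_force: [1.1, -0.8, 0.3]
gripper_width: 21.8
gripper_force: 20.0
```

```bash
python3 -c "
from plan import *
p=cam('top'); save(p,'t3.png',(160,140,360,260),4)
x,y,a=628.5,-6.5,.026;t=72
plan(x-np.sin(a)*t,y+np.cos(a)*t,122,np.pi/2+a)"
```

```text
now [536.  297.6  75.7] th -1.954 tilt [-0.005 -0.006 -1.   ] q6 -2.44 F [2.7 0.7 5. ] w 21.8 t 16.5
rotz 2.7319 slide mm x,y,z [-234.4   84.6  -46.3]
```

View pics/t3.png

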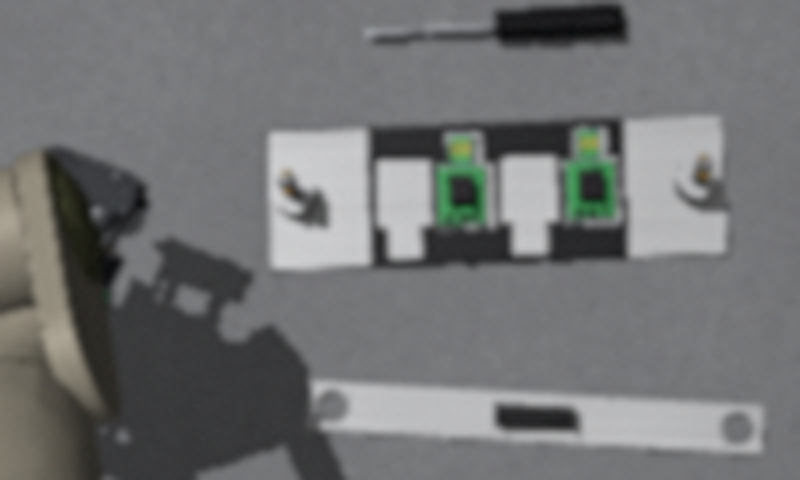

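Boards lie well inside pockets 1 (crop 592,185) and 3 (crop 463,190). Pockets 2 and 4 are empty. Turning the third board for pocket 4.

Emit:
move_arm:
  jaw: [0, 0, 0, 0, 0, 0, 0, 0, 0, 0, 0, 0]
  slide:
    - [0, 0, -0.01]
    - [0, 0, -0.01]
    - [0, 0, -0.01]
    - [0, 0, -0.01]
    - [0, 0, -0.01]
    - [0, 0, 0]
    - [0, 0, 0]
    - [0, 0, 0]
    - [0, 0, 0]
    - [0, 0, 0]
    - [0, 0, 0]
    - [0, 0, 0]
  rot:
    - [0, 0, 0.12]
    - [0, 0, 0.12]
    - [0, 0, 0.12]
    - [0, 0, 0.12]
    - [0, 0, 0.12]
    - [0, 0, 0.12]
    - [0, 0, 0.12]
    - [0, 0, 0.12]
    - [0, 0, 0.12]
    - [0, 0, 0.12]
    - [0, 0, 0.12]
    - [0, 0, 0.12]

```text
t: 17.5
tcp_pos: [533.8, 296.8, 118.9]
eef_rot: [-0.0, 0.129, 0.992, 0.0]
contact_force: [0.6, 0.1, -1.1]
gripper_width: 21.9
gripper_force: 20.0
```

Emit:
move_arm:
  jaw: [0, 0, 0, 0, 0, 0, 0, 0, 0, 0, 0, 0]
  slide:
    - [0, 0, 0]
    - [0, 0, 0]
    - [0, 0, 0]
    - [0, 0, 0]
    - [0, 0, 0]
    - [0, 0, 0]
    - [0, 0, 0]
    - [0, 0, 0]
    - [0, 0, 0]
    - [0, 0, 0]
    - [0, 0, 0]
    - [0, 0, 0]
  rot:
    - [0, 0, 0.12]
    - [0, 0, 0.12]
    - [0, 0, 0.12]
    - [0, 0, 0.12]
    - [0, 0, 0.12]
    - [0, 0, 0.12]
    - [0, 0, 0.12]
    - [0, 0, 0.12]
    - [0, 0, 0.12]
    - [0, 0, 0.12]
    - [0, 0, 0.092]
    - [0, 0, 0]

```text
t: 18.5
tcp_pos: [533.9, 296.8, 118.9]
eef_rot: [0.0, 0.699, 0.715, 0.0]
contact_force: [-0.1, 0.6, -0.2]
gripper_width: 21.8
gripper_force: 20.0
```

```bash
python3 -c "
from plan import *
x,y,a=628.5,-6.5,.026;t=72
plan(x-np.sin(a)*t,y+np.cos(a)*t,122,np.pi/2+a)"
```

```text
now [533.9 296.8 118.9] th 1.593 tilt [ 0.  0. -1.] q6 0.29 F [-0.1  0.6 -0.2] w 21.8 t 18.5
rotz -0.0034 slide mm x,y,z [-233.6   86.7   -3.1]
```

Emit:
move_arm:
  jaw: [0, 0, 0, 0, 0, 0, 0, 0, 0, 0, 0, 0]
  slide:
    - [-0.0166, 0.0062, 0]
    - [-0.0334, 0.0124, 0]
    - [-0.0334, 0.0124, 0]
    - [-0.0334, 0.0124, 0]
    - [-0.0334, 0.0124, 0]
    - [-0.0334, 0.0124, 0]
    - [-0.0334, 0.0124, 0]
    - [-0.0166, 0.0061, 0]
    - [0, 0, 0.03]
    - [0, 0, 0.03]
    - [0, 0, 0]
    - [0, 0, 0]
  rot:
    - [0, 0, -0.0034]
    - [0, 0, 0]
    - [0, 0, 0]
    - [0, 0, 0]
    - [0, 0, 0]
    - [0, 0, 0]
    - [0, 0, 0]
    - [0, 0, 0]
    - [0, 0, 0]
    - [0, 0, 0]
    - [0, 0, 0]
    - [0, 0, 0]

```text
t: 19.5
tcp_pos: [626.8, 65.9, 58.4]
eef_rot: [-0.001, 0.696, 0.718, -0.001]
contact_force: [0.3, 0.4, -0.4]
gripper_width: 21.5
gripper_force: 20.0
```

```bash
python3 -c "
from plan import *
x,y,a=628.5,-6.5,.026;t=72
cam('side')
plan(x-np.sin(a)*t,y+np.cos(a)*t,12.5,np.pi/2+a)"
```

```text
now [627.8  66.   60.1] th 1.602 tilt [-0.     0.001 -1.   ] q6 -0.11 F [0.  0.1 0. ] w 21.7 t 19.6
rotz 0.0053 slide mm x,y,z [-0.5 -1.2 47.6]
```

Emit:
move_arm:
  jaw: [0, 0, 0, 0, 0, 0, 0, 0, 0]
  slide:
    - [-0.0005, -0.0012, 0.01]
    - [0, 0, 0.012]
    - [0, 0, 0.009]
    - [0, 0, 0.006]
    - [0, 0, 0.004]
    - [0, 0, 0.003]
    - [0, 0, 0.002]
    - [0, 0, 0.0015]
    - [0, 0, 0]
  rot:
    - [0, 0, 0.005]
    - [0, 0, 0]
    - [0, 0, 0]
    - [0, 0, 0]
    - [0, 0, 0]
    - [0, 0, 0]
    - [0, 0, 0]
    - [0, 0, 0]
    - [0, 0, 0]

```text
t: 20.3
tcp_pos: [626.5, 66.3, 14.2]
eef_rot: [0.0, 0.698, 0.716, 0.001]
contact_force: [-9.3, 4.5, 22.2]
gripper_width: 22.2
gripper_force: 20.3
```

Emit:
move_arm:
  jaw: [40, 40, 40, 40, 40, 40, 40, 40]
  slide:
    - [0, 0, 0]
    - [0, 0, 0]
    - [0, 0, 0]
    - [0, 0, -0.03]
    - [0, 0, -0.035]
    - [0, 0, -0.035]
    - [0, 0, -0.01]
    - [0, 0, 0]
  rot:
    - [0, 0, 0]
    - [0, 0, 0]
    - [0, 0, 0]
    - [0, 0, 0]
    - [0, 0, 0]
    - [0, 0, 0]
    - [0, 0, 0]
    - [0, 0, 0]

```text
t: 20.97
tcp_pos: [627.7, 65.3, 124.8]
eef_rot: [0.002, 0.698, 0.716, 0.002]
contact_force: [-0.2, -1.2, -0.2]
gripper_width: 35.2
gripper_force: 0.0
```

```bash
python3 -c "
from plan import *
plan(456.7,-33.1,122,np.pi/2-.062)"
```

```text
now [627.7  65.3 124.8] th 1.596 tilt [-0.001  0.006 -1.   ] q6 -0.11 F [-0.2 -1.2 -0.2] w 35.2 t 21.0
rotz 0.0868 slide mm x,y,z [-108.8 -164.6    2.8]
```

A 22 N contact showed during lowering, so I go over the keeper and check pocket 4.

Emit:
move_arm:
  jaw: [40, 40, 40, 40, 40, 40, 40, 40, 40]
  slide:
    - [-0.009, -0.0137, 0]
    - [-0.0181, -0.0274, 0]
    - [-0.0181, -0.0274, 0]
    - [-0.0181, -0.0274, 0]
    - [-0.0181, -0.0274, 0]
    - [-0.0181, -0.0274, 0]
    - [-0.009, -0.0137, 0]
    - [0, 0, 0]
    - [0, 0, 0]
  rot:
    - [0, 0, 0.0868]
    - [0, 0, 0]
    - [0, 0, 0]
    - [0, 0, 0]
    - [0, 0, 0]
    - [0, 0, 0]
    - [0, 0, 0]
    - [0, 0, 0]
    - [0, 0, 0]

```text
t: 21.72
tcp_pos: [456.0, -34.1, 120.8]
eef_rot: [-0.001, 0.729, 0.684, -0.0]
contact_force: [0.4, 0.4, -0.5]
gripper_width: 35.2
gripper_force: 0.0
```

```bash
python3 -c "
from plan import *
from fit import *
q=cam('side');p=cam('top')
for v in(p,q):
  a=cv2.resize(v['image'][(155 if v is p else 175):(215 if v is p else 265),(220 if v is p else 235):(350 if v is p else 335)][:,:,::-1],None,fx=4,fy=4,interpolation=cv2.INTER_CUBIC)
  if v is p: A=a
cv2.imwrite('pics/p4.png',np.vstack([A,np.pad(a,((0,0),(0,120),(0,0)))]))
print(A.shape,a.shape)
for n in('side',): print(fit(q,'keeper',(457,-33,-.06)))
plan(457,-33,10,np.pi/2-.062)"
```

```text
(240, 520, 3) (360, 400, 3)
(array([ 4.57057016e+02, -3.53392819e+01, -4.69932838e-02]), np.float64(32.00271368265274))
now [456.8 -33.6 121. ] th 1.509 tilt [ 0. -0. -1.] q6 -0.27 F [-0.  -0.5  0.4] w 35.2 t 21.8
rotz 0.0001 slide mm x,y,z [  0.6   0.2 111. ]
```

View pics/p4.png

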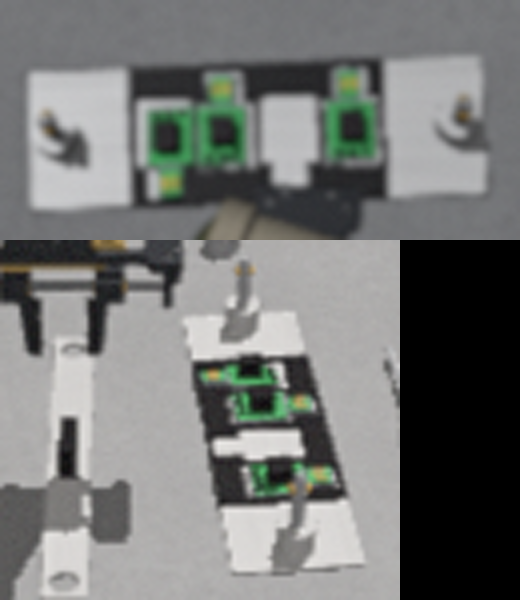

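Pocket 4's board looks inside the pocket but tight to the -y side. Depth will tell whether it is seated.

```bash
python3 -c "
from plan import *
from fit import *
x,y,a=628.5,-6.5,.026
for n in('top','side'):
  p=cam(n); w=cloud(p); im=p['image'].astype(int)
  for t in(-72,24,72):
    X,Y=x-np.sin(a)*t,y+np.cos(a)*t; s=-1 if t==72 else 1
    near=(abs(w[:,:,0]-X)<50)&(abs(w[:,:,1]-Y)<26)
    g=near&(im[:,:,1]>im[:,:,0]+20)&(im[:,:,1]>im[:,:,2]+20)
    k=near&(im.max(2)<60)&(abs(w[:,:,0]-X)<14)&(abs(w[:,:,1]-Y)<14)
    P=w[g]; A=np.c_[P[:,:2]-[X,Y],np.ones(len(P))]; c=np.linalg.lstsq(A,P[:,2],rcond=None)[0]
    print(n,t,'green n',g.sum(),'z',np.nanmedian(P[:,2]).round(1),'tilt',c.round(3),'block z',np.nanmedian(w[k][:,2]).round(1),'mean off',(P[:,:2].mean(0)-[X,Y]).round(1))
    print(fit(p,'board',(X,Y,a if s>0 else a+np.pi),zoff=4,pad=-1))
"
```

```text
top -72 green n 161 z 11.0 tilt [-0.02   0.106 12.009] block z 27.1 mean off [3.7 1.1]
(array([ 6.28622586e+02, -7.92756335e+01,  5.20304052e-02]), np.float64(13.91900491667817))
top 24 green n 179 z 10.2 tilt [4.0000e-03 4.7000e-02 1.1077e+01] block z 26.9 mean off [2.1 5.7]
(array([6.23867901e+02, 1.85996548e+01, 2.59060962e-01]), np.float64(13.713196184976464))
top 72 green n 147 z 15.0 tilt [ 0.064  0.037 16.71 ] block z 30.9 mean off [-12.1  -9.4]
(array([620.66463352,  57.46173362,   3.20057762]), np.float64(18.178914103012268))
side -72 green n 68 z 9.7 tilt [ 2.0000e-03 -8.6000e-02  1.0022e+01] block z 25.7 mean off [ 5.9 -0.2]
(array([ 6.28457071e+02, -9.27471481e+01,  4.13151818e-01]), np.float64(25.401821038103616))
side 24 green n 80 z 10.2 tilt [-0.013  0.027 11.508] block z 25.1 mean off [ 7.5 -0. ]
(array([6.28380312e+02, 2.02862655e+01, 6.93632979e-03]), np.float64(16.56742729426717))
side 72 green n 48 z 14.0 tilt [ 0.014 -0.338 11.805] block z 30.4 mean off [-9.7 -7.7]
(array([623.68287031,  72.26629826,   3.13492692]), np.float64(32.667997641422765))
```

Pocket 4's board is about 5 mm too high, so it rests on the wall, roughly 8 mm off in -y. I'll locate its block precisely and regrip.

```bash
python3 -c "
from plan import *
from fit import *
x,y,a=628.5,-6.5,.026
for n in('top','side'):
  p=cam(n); im=p['image'].astype(float)
  for t,z,d in((-72,27,(0,0)),(24,27,(0,0)),(72,31,(-3,-8))):
    X,Y=x-np.sin(a)*t+d[0],y+np.cos(a)*t+d[1]
    m=[(rect(-20,16,-16,16,z-18),'g'),(box(-11,11,-10,10,z-18,z),'s'),(rect(-11,11,-10,10,z),'k')]
    print(n,t,[(np.r_[f[0][:2]-[X,Y],f[0][:2],f[0][2]].round(2),round(f[1],1)) for f in [fit(p,m,(X,Y,a if t<70 else a+np.pi),pad=-1)]])
    tg=[]
  w=cloud(p)
  # yellow tongue marks
  ye=(im[:,:,0]>im[:,:,2]+50)&(im[:,:,1]>im[:,:,2]+50)
  k,l,st_,c=cv2.connectedComponentsWithStats(ye.astype(np.uint8))
  for i in range(1,k):
    q=ray(p,c[i],9)
    if abs(q[0]-628)<60 and abs(q[1]+6)<110: print('yellow',q[:2].round(1),st_[i,4])
plan(624.6,57.5,122,np.pi/2+a)
"
```

```text
top -72 [(array([-2.0500e+00, -2.6600e+00,  6.2832e+02, -8.1130e+01, -1.0000e-02]), np.float64(5.5))]
top 24 [(array([-2.9200e+00,  3.6000e-01,  6.2495e+02,  1.7850e+01,  1.0000e-02]), np.float64(6.4))]
top 72 [(array([ -2.15,   3.  , 621.48,  60.48,   3.13]), np.float64(6.0))]
yellow [664.6 -77.9] 6
yellow [662.6  20. ] 6
yellow [588.5  60. ] 6
side -72 [(array([ 5.8000e-01,  5.8700e+00,  6.3095e+02, -7.2610e+01, -4.0000e-02]), np.float64(19.0))]
side 24 [(array([ 9.3000e-01,  5.4000e+00,  6.2881e+02,  2.2890e+01, -1.5000e-01]), np.float64(9.7))]
side 72 [(array([  1.15,  11.  , 624.77,  68.47,   3.04]), np.float64(11.7))]
yellow [591.3  67.6] 5
yellow [663.7  21.6] 4
yellow [666.7 -76.2] 4
yellow [656.5 -88.3] 1
now [456.6 -33.6 121.2] th 1.509 tilt [ 0. -0. -1.] q6 -0.27 F [ 0.4  0.5 -1.1] w 35.3 t 22.0
rotz -0.0873 slide mm x,y,z [ 86.7 170.3  -0.8]
```

Emit:
move_arm:
  jaw: [42, 42, 42, 42, 42, 42, 42, 42, 42]
  slide:
    - [0.0073, 0.0142, 0]
    - [0.015, 0.0284, 0]
    - [0.015, 0.0284, 0]
    - [0.015, 0.0284, 0]
    - [0.015, 0.0284, 0]
    - [0.015, 0.0284, 0]
    - [0.0077, 0.0142, 0.01]
    - [0, 0, 0.03]
    - [0, 0, 0.02]
  rot:
    - [0, 0, -0.08]
    - [0, 0, 0]
    - [0, 0, 0]
    - [0, 0, 0]
    - [0, 0, 0]
    - [0, 0, 0]
    - [0, 0, 0]
    - [0, 0, 0]
    - [0, 0, 0]

```text
t: 22.77
tcp_pos: [625.7, 59.0, 59.2]
eef_rot: [-0.0, 0.7, 0.714, -0.0]
contact_force: [1.3, -0.3, -0.2]
gripper_width: 37.0
gripper_force: 0.0
```

```bash
python3 -c "
from plan import *
cam('side'); cam('side')
plan(624.5,60.8,16.5,np.pi/2+.018)"
```

```text
now [623.7  58.6  57.7] th 1.589 tilt [ 0.001 -0.007 -1.   ] q6 -0.11 F [-0.  -0.4  0.3] w 37.1 t 22.9
rotz 0.0004 slide mm x,y,z [ 2.2  0.8 41.2]
```

Emit:
move_arm:
  jaw: [42, 42, 42, 42, 0, 0, 0, 0, 0, 0, 0, 0]
  slide:
    - [0.0022, 0.0008, 0.01]
    - [0, 0, 0.02]
    - [0, 0, 0.011]
    - [0, 0, 0]
    - [0, 0, 0]
    - [0, 0, 0]
    - [0, 0, 0]
    - [0, 0, 0]
    - [0, 0, 0]
    - [0, 0, -0.006]
    - [0, 0, -0.004]
    - [0, 0, 0]
  rot:
    - [0, 0, 0]
    - [0, 0, 0]
    - [0, 0, 0]
    - [0, 0, 0]
    - [0, 0, 0]
    - [0, 0, 0]
    - [0, 0, 0]
    - [0, 0, 0]
    - [0, 0, 0]
    - [0, 0, 0]
    - [0, 0, 0]
    - [0, 0, 0]

```text
t: 23.87
tcp_pos: [626.6, 60.1, 31.6]
eef_rot: [0.001, 0.701, 0.713, 0.0]
contact_force: [0.2, 1.3, -0.8]
gripper_width: 21.6
gripper_force: 19.9
```

```bash
python3 -c "
from plan import *
cam('side')
p=cam('side'); im=p['image'].astype(float)
save(p,'h4.png',(260,165,340,265),6)
plan(626.6,65.5,16.5,np.pi/2+.026)
ye=(im[:,:,0]>im[:,:,2]+50)&(im[:,:,1]>im[:,:,2]+50)
k,l,s,c=cv2.connectedComponentsWithStats(ye.astype(np.uint8))
for i in range(1,k):
  print('yellow',c[i].round(1),ray(p,c[i],24)[:2].round(1),ray(p,c[i],9)[:2].round(1),s[i,4])
"
```

```text
now [626.2  60.1  30.7] th 1.589 tilt [-0.  0. -1.] q6 -0.11 F [-0.4  0.  -1.2] w 21.7 t 24.0
rotz -0.0082 slide mm x,y,z [ 5.4  0.5 14.2]
yellow [309. 180.] [689.5 223.2] [693.5 245.5] 1
yellow [309.  215.5] [658.4   2.9] [661.9  21.7] 2
yellow [314.5 233.5] [663.1 -93.4] [666.7 -76.2] 4
yellow [312. 236.] [ 653.1 -105.3] [656.5 -88.3] 1
yellow [203.3 285.9] [ 309.7 -300.1] [ 307.6 -286.1] 154
yellow [290.4 314.1] [ 548.3 -419. ] [ 550.1 -406.9] 159
yellow [255.9 315.6] [ 455.2 -417.2] [ 455.5 -405.1] 9
```

View pics/h4.png

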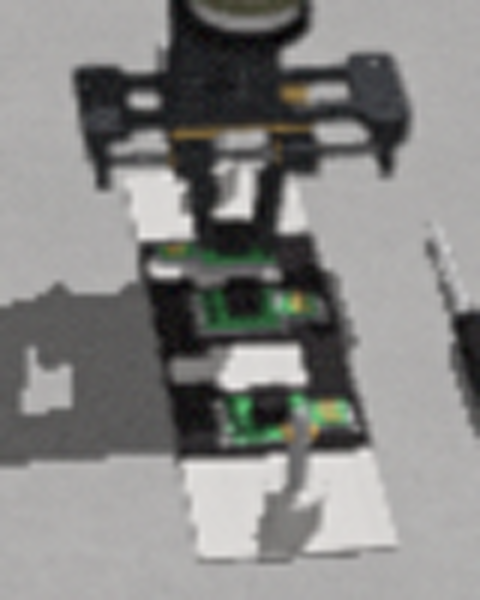

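Regripped and held level. Shifting +5.4 mm in y and lowering gently.

Emit:
move_arm:
  jaw: [0, 0, 0, 0, 0, 0, 0, 0]
  slide:
    - [0.0054, 0.0005, 0]
    - [0, 0, 0]
    - [0, 0, 0.005]
    - [0, 0, 0.004]
    - [0, 0, 0.003]
    - [0, 0, 0.003]
    - [0, 0, 0]
    - [0, 0, 0]
  rot:
    - [0, 0, -0.008]
    - [0, 0, 0]
    - [0, 0, 0]
    - [0, 0, 0]
    - [0, 0, 0]
    - [0, 0, 0]
    - [0, 0, 0]
    - [0, 0, 0]

```text
t: 24.63
tcp_pos: [626.9, 64.5, 16.3]
eef_rot: [0.001, 0.698, 0.716, -0.0]
contact_force: [-2.5, -4.6, 9.3]
gripper_width: 21.5
gripper_force: 20.0
```

```bash
python3 -c "
from plan import *
plan(626.6,65.5,12,np.pi/2+.026)
"
```

```text
now [626.9  64.5  16.3] th 1.597 tilt [-0.001  0.    -1.   ] q6 -0.11 F [-2.5 -4.6  9.3] w 21.5 t 24.6
rotz -0.0002 slide mm x,y,z [ 1.  -0.3  4.3]
```

Emit:
move_arm:
  jaw: [0, 0, 0, 0]
  slide:
    - [-0.0015, 0, 0.001]
    - [0, 0, 0]
    - [0, 0, 0]
    - [0, 0, 0]
  rot:
    - [0, 0, 0]
    - [0, 0, 0]
    - [0, 0, 0]
    - [0, 0, 0]

```text
t: 24.97
tcp_pos: [626.9, 64.5, 16.3]
eef_rot: [0.0, 0.698, 0.716, 0.0]
contact_force: [-7.5, 2.1, 17.8]
gripper_width: 21.5
gripper_force: 20.0
```

Emit:
move_arm:
  jaw: [0, 0, 0, 0]
  slide:
    - [0.003, 0, 0]
    - [0, 0, 0]
    - [0, 0, 0]
    - [0, 0, 0]
  rot:
    - [0, 0, 0]
    - [0, 0, 0]
    - [0, 0, 0]
    - [0, 0, 0]

```text
t: 25.3
tcp_pos: [627.5, 66.2, 16.3]
eef_rot: [0.001, 0.698, 0.716, 0.0]
contact_force: [-4.0, -3.1, 15.9]
gripper_width: 21.9
gripper_force: 20.0
```

```bash
python3 -c "
from plan import *
from fit import *
plan(626.6,65.5,12,np.pi/2+.026)
p=cam('side'); save(p,'h5.png',(270,180,330,240),10)
"
```

```text
now [627.5  66.2  16.3] th 1.597 tilt [-0.001  0.002 -1.   ] q6 -0.1 F [-4.  -3.1 15.9] w 21.9 t 25.3
rotz -0.0001 slide mm x,y,z [-0.7 -0.9  4.3]
```

View pics/h5.png

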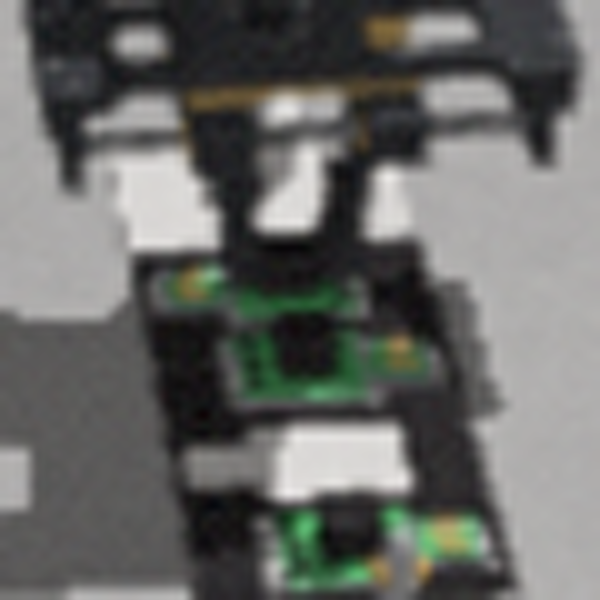

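White pocket floor shows all round the board and the height doesn't change with the wiggle, so it looks seated. Releasing, then verifying.

Emit:
move_arm:
  jaw: [40, 40, 40, 40, 40, 40, 40, 40]
  slide:
    - [0, 0, 0]
    - [0, 0, 0]
    - [0, 0, 0]
    - [0, 0, -0.03]
    - [0, 0, -0.035]
    - [0, 0, -0.035]
    - [0, 0, -0.01]
    - [0, 0, 0]
  rot:
    - [0, 0, 0]
    - [0, 0, 0]
    - [0, 0, 0]
    - [0, 0, 0]
    - [0, 0, 0]
    - [0, 0, 0]
    - [0, 0, 0]
    - [0, 0, 0]

```text
t: 26.02
tcp_pos: [627.8, 67.0, 127.3]
eef_rot: [0.002, 0.698, 0.716, 0.002]
contact_force: [0.4, -0.1, -0.6]
gripper_width: 35.2
gripper_force: 0.0
```

Emit:
move_arm:
  jaw: [40, 40, 40, 40, 40, 40, 40, 40, 40]
  slide:
    - [-0.009, -0.0137, 0]
    - [-0.0181, -0.0274, 0]
    - [-0.0181, -0.0274, 0]
    - [-0.0181, -0.0274, 0]
    - [-0.0181, -0.0274, 0]
    - [-0.0181, -0.0274, 0]
    - [-0.009, -0.0137, 0]
    - [0, 0, 0]
    - [0, 0, 0]
  rot:
    - [0, 0, 0.0868]
    - [0, 0, 0]
    - [0, 0, 0]
    - [0, 0, 0]
    - [0, 0, 0]
    - [0, 0, 0]
    - [0, 0, 0]
    - [0, 0, 0]
    - [0, 0, 0]

```text
t: 26.77
tcp_pos: [456.3, -32.5, 123.6]
eef_rot: [-0.001, 0.729, 0.685, -0.0]
contact_force: [0.1, 0.1, 0.1]
gripper_width: 35.2
gripper_force: 0.0
```

```bash
cat > chk.py <<'E'
from plan import *
x,y,a=628.5,-6.5,.026
for n in('top','side'):
  p=cam(n); w=cloud(p); im=p['image'].astype(int)
  for t in(-72,24,72):
    X,Y=x-np.sin(a)*t,y+np.cos(a)*t
    near=(abs(w[:,:,0]-X)<50)&(abs(w[:,:,1]-Y)<26)
    g=near&(im[:,:,1]>im[:,:,0]+20)&(im[:,:,1]>im[:,:,2]+20)
    k=near&(im.max(2)<60)&(abs(w[:,:,0]-X)<14)&(abs(w[:,:,1]-Y)<14)
    print(n,t,g.sum(),'z',np.nanmedian(w[g][:,2]).round(1),'block z',np.nanmedian(w[k][:,2]).round(1),(w[g][:,:2].mean(0)-[X,Y]).round(1))
plan(456.7,-33.1,10,np.pi/2-.062)
E
python3 chk.py
```

```text
top -72 162 z 9.8 block z 26.2 [4.3 1.2]
top 24 163 z 10.4 block z 26.6 [3.1 3.9]
top 72 153 z 10.5 block z 27.4 [-6.  2.]
side -72 68 z 10.7 block z 25.3 [ 5.3 -1.5]
side 24 76 z 10.3 block z 25.5 [ 6.7 -1.5]
side 72 69 z 10.0 block z 25.6 [-4.  -1.2]
now [457.2 -32.1 123.9] th 1.51 tilt [ 0.    -0.001 -1.   ] q6 -0.27 F [ 0.1  0.4 -0.3] w 35.4 t 26.9
rotz 0.0013 slide mm x,y,z [ -1.   -0.5 113.9]
```

All three boards are seated (block tops about 26 to 27 mm). Now the keeper.

Emit:
move_arm:
  jaw: [40, 40, 40, 40, 40, 40, 0, 0, 0, 0, 0, 0]
  slide:
    - [-0.001, -0.0005, 0.03]
    - [0, 0, 0.035]
    - [0, 0, 0.03]
    - [0, 0, 0.014]
    - [0, 0, 0.004]
    - [0, 0, 0]
    - [0, 0, 0]
    - [0, 0, 0]
    - [0, 0, 0]
    - [0, 0, 0]
    - [0, 0, 0]
    - [0, 0, 0]
  rot:
    - [0, 0, 0]
    - [0, 0, 0]
    - [0, 0, 0]
    - [0, 0, 0]
    - [0, 0, 0]
    - [0, 0, 0]
    - [0, 0, 0]
    - [0, 0, 0]
    - [0, 0, 0]
    - [0, 0, 0]
    - [0, 0, 0]
    - [0, 0, 0]
  grip_force: 40

```text
t: 27.87
tcp_pos: [456.8, -33.5, 12.4]
eef_rot: [0.001, 0.728, 0.685, 0.001]
contact_force: [0.1, 1.9, 6.7]
gripper_width: 15.3
gripper_force: 40.0
```

Emit:
move_arm:
  jaw: [0, 0, 0, 0, 0, 0, 0]
  slide:
    - [0, 0, -0.015]
    - [0, 0, -0.025]
    - [0, 0, -0.025]
    - [0, 0, -0.025]
    - [0, 0, -0.02]
    - [0, 0, 0]
    - [0, 0, 0]
  rot:
    - [0, 0, 0]
    - [0, 0, 0]
    - [0, 0, 0]
    - [0, 0, 0]
    - [0, 0, 0]
    - [0, 0, 0]
    - [0, 0, 0]

```text
t: 28.45
tcp_pos: [456.1, -33.5, 121.8]
eef_rot: [0.001, 0.728, 0.685, 0.0]
contact_force: [-0.6, -0.4, -2.3]
gripper_width: 15.2
gripper_force: 40.0
```

```bash
python3 -c "
from plan import *
from fit import *
cam('top');p=cam('top'); q=cam('side')
plan(628.5,-6.5,115,np.pi/2+.026)
s=sense(); x,y,z=s['tcp_pos']
for v in(p,q):
  for zz in(z-9.5,): print(fit(v,'keeper',(x,y,-.06),zoff=zz,pad=2))
save(p,'k.png',(225,160,365,265),5)
"
```

```text
now [455.4 -33.3 120.2] th 1.51 tilt [ 0.001 -0.002 -1.   ] q6 -0.27 F [-0.8  0.1 -1.9] w 15.8 t 28.6
rotz -0.0871 slide mm x,y,z [ 22.2 173.8   5.2]
(array([ 4.83250438e+02, -3.79817308e+01, -2.60276008e-01]), np.float64(24.089454718398024))
(array([ 4.66615139e+02, -3.71329661e+01, -1.25056135e-01]), np.float64(47.51442813841136))
```

View pics/k.png

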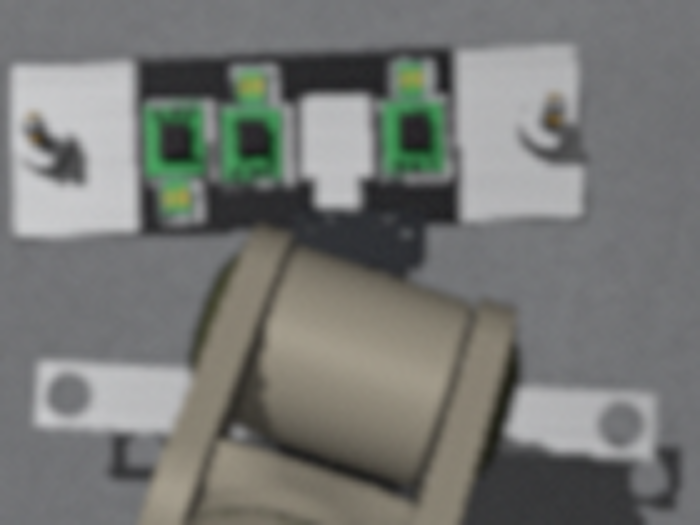

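```bash
python3 -c "
from plan import *
cam('top');p=cam('top'); s=sense(); x,y,z=s['tcp_pos']
a=ray(p,(238.5,238.3),z-12+6);b=ray(p,(349.1,244.4),z-12+6)
print('tcp',x,y,z,'holes',a.round(1),b.round(1),'mid',((a+b)/2).round(1),'len',np.linalg.norm(a-b).round(1),'yaw',np.arctan2(-(a-b)[0],(a-b)[1]))
# brass balls / rod
im=p['image'].astype(float)
for n in('top','side'):
  v=cam(n); im=v['image'].astype(float)
  for c in((632.5,-158.5),(624.5,145.5)):
    u=pix(v,[*c,69]); l,t=np.round(u).astype(int)-12
    A=im[t:t+24,l:l+24]; m=(A[:,:,0]>A[:,:,2]+25)
    r,cc=np.nonzero(m); wt=(A[:,:,0]-A[:,:,2])[m]
    if len(r): g=(np.average(cc,weights=wt)+l,np.average(r,weights=wt)+t); print(n,c,'pix exp',u.round(1),'brass',np.round(g,1),len(r),ray(v,g,68.5)[:2].round(1), 'cols',cc.min()+l,cc.max()+l,'rows',r.min()+t,r.max()+t)
"
```

```text
tcp 455.5531073086103 -33.304691822941884 120.44183594866514 holes [465.3 118.7 114.4] [ 446.  -185.4  114.4] mid [455.7 -33.4 114.4] len 304.7 yaw -0.06364871904772026
top (632.5, -158.5) pix exp [335.8 181.3] brass [335.5 183.5] 4 [ 626.3 -157.5] cols 335 336 rows 183 184
top (624.5, 145.5) pix exp [231.5 185.2] brass [231.6 187. ] 2 [619.3 145.3] cols 231 232 rows 187 187
side (632.5, -158.5) pix exp [308.9 236.6] brass [312.  234.5] 21 [ 643.8 -148.9] cols 307 316 rows 231 238
side (624.5, 145.5) pix exp [295.1 182.2] brass [295.8 182.2] 4 [627.  145.8] cols 294 298 rows 182 183
```

The holes show the keeper is centred in the hand (mid 455.7, -33.4; length 304.7). The brass balls agree with the post positions. Moving over the tray.

Emit:
move_arm:
  jaw: [0, 0, 0, 0, 0, 0, 0, 0, 0, 0, 0]
  slide:
    - [0.0, 0.0, 0]
    - [0.002, 0.0138, 0]
    - [0.004, 0.032, 0]
    - [0.004, 0.032, 0]
    - [0.004, 0.032, 0]
    - [0.004, 0.032, 0]
    - [0.0027, 0.02, 0]
    - [0.0015, 0.012, 0]
    - [0, 0, 0]
    - [0, 0, 0]
    - [0, 0, 0]
  rot:
    - [0, 0, -0.044]
    - [0, 0, -0.0433]
    - [0, 0, 0]
    - [0, 0, 0]
    - [0, 0, 0]
    - [0, 0, 0]
    - [0, 0, 0]
    - [0, 0, 0]
    - [0, 0, 0]
    - [0, 0, 0]
    - [0, 0, 0]

```text
t: 29.72
tcp_pos: [628.5, -7.3, 121.1]
eef_rot: [-0.001, 0.698, 0.716, -0.0]
contact_force: [-0.2, -1.3, -2.5]
gripper_width: 15.8
gripper_force: 40.0
```

```bash
python3 -c "
from plan import *
cam('top')
plan(628.5,-6.5,95,np.pi/2+.026)
p=cam('top'); save(p,'k2.png',(215,150,355,220),5)"
```

```text
now [628.5  -7.4 121.4] th 1.597 tilt [ 0.    -0.001 -1.   ] q6 -0.22 F [ 0.1 -0.1 -2.4] w 15.7 t 29.8
rotz 0.0001 slide mm x,y,z [ 0.9  0.  26.4]
```

View pics/k2.png

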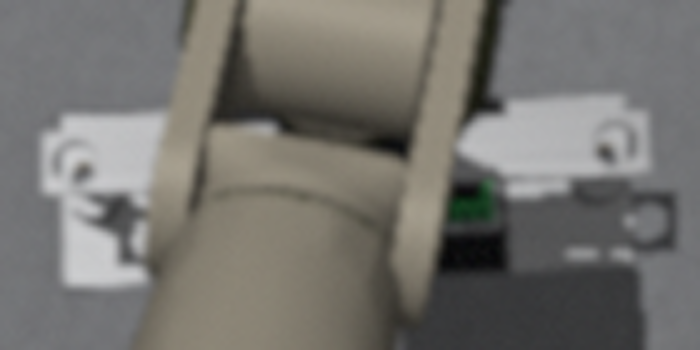

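The posts show through both holes (crop 80,165 and 607,150). Lowering.

Emit:
move_arm:
  jaw: [0, 0, 0, 0, 0, 0, 0, 0, 0]
  slide:
    - [0.0009, 0, 0.01]
    - [0, 0, 0.015]
    - [0, 0, 0.015]
    - [0, 0, 0.012]
    - [0, 0, 0.01]
    - [0, 0, 0.007]
    - [0, 0, 0.003]
    - [0, 0, 0]
    - [0, 0, 0]
  rot:
    - [0, 0, 0]
    - [0, 0, 0]
    - [0, 0, 0]
    - [0, 0, 0]
    - [0, 0, 0]
    - [0, 0, 0]
    - [0, 0, 0]
    - [0, 0, 0]
    - [0, 0, 0]

```text
t: 30.57
tcp_pos: [629.6, -6.4, 50.0]
eef_rot: [0.0, 0.698, 0.716, 0.0]
contact_force: [-0.9, 0.4, -1.0]
gripper_width: 15.8
gripper_force: 40.0
```

Emit:
move_arm:
  jaw: [0, 0, 0, 0, 0, 0, 0]
  slide:
    - [0, 0, 0.002]
    - [0, 0, 0.002]
    - [0, 0, 0.001]
    - [0, 0, 0.001]
    - [0, 0, 0]
    - [0, 0, 0]
    - [0, 0, 0]
  rot:
    - [0, 0, 0]
    - [0, 0, 0]
    - [0, 0, 0]
    - [0, 0, 0]
    - [0, 0, 0]
    - [0, 0, 0]
    - [0, 0, 0]

```text
t: 31.15
tcp_pos: [629.3, -6.4, 43.6]
eef_rot: [0.0, 0.698, 0.716, 0.0]
contact_force: [0.3, -0.0, -2.3]
gripper_width: 15.4
gripper_force: 40.0
```

Emit:
move_arm:
  jaw: [0, 0, 0, 0, 0]
  slide:
    - [0, 0, 0.001]
    - [0, 0, 0.0005]
    - [0, 0, 0]
    - [0, 0, 0]
    - [0, 0, 0]
  rot:
    - [0, 0, 0]
    - [0, 0, 0]
    - [0, 0, 0]
    - [0, 0, 0]
    - [0, 0, 0]

```text
t: 31.57
tcp_pos: [629.4, -6.4, 43.4]
eef_rot: [0.0, 0.698, 0.716, 0.0]
contact_force: [-6.3, 0.9, 9.6]
gripper_width: 15.6
gripper_force: 40.0
```

Emit:
move_arm:
  jaw: [25, 35, 35, 35, 35, 35, 35, 35]
  slide:
    - [0, 0, 0]
    - [0, 0, 0]
    - [0, 0, 0]
    - [0, 0, -0.025]
    - [0, 0, -0.035]
    - [0, 0, -0.035]
    - [0, 0, -0.02]
    - [0, 0, 0]
  rot:
    - [0, 0, 0]
    - [0, 0, 0]
    - [0, 0, 0]
    - [0, 0, 0]
    - [0, 0, 0]
    - [0, 0, 0]
    - [0, 0, 0]
    - [0, 0, 0]

```text
t: 32.23
tcp_pos: [631.2, -6.7, 162.1]
eef_rot: [0.004, 0.698, 0.716, 0.002]
contact_force: [0.1, -0.2, 0.5]
gripper_width: 31.2
gripper_force: 0.0
```

```bash
python3 -c "
from plan import *
plan(614.3,-295.7,160,np.pi/2)"
```

```text
now [631.2  -6.7 162.1] th 1.597 tilt [-0.002  0.008 -1.   ] q6 -0.22 F [ 0.1 -0.2  0.5] w 31.2 t 32.2
rotz 0.0264 slide mm x,y,z [-289.   -16.9    2.1]
```

Emit:
move_arm:
  jaw: [70, 70, 70, 70, 70, 70, 70, 70, 70, 70, 70, 70]
  slide:
    - [-0.0165, -0.0009, 0]
    - [-0.034, -0.002, 0]
    - [-0.034, -0.002, 0]
    - [-0.034, -0.002, 0]
    - [-0.034, -0.002, 0]
    - [-0.034, -0.002, 0]
    - [-0.034, -0.002, 0]
    - [-0.034, -0.002, 0]
    - [-0.0345, -0.002, 0]
    - [0, 0, 0.02]
    - [0, 0, 0.02]
    - [0, 0, 0]
  rot:
    - [0, 0, 0.0264]
    - [0, 0, 0]
    - [0, 0, 0]
    - [0, 0, 0]
    - [0, 0, 0]
    - [0, 0, 0]
    - [0, 0, 0]
    - [0, 0, 0]
    - [0, 0, 0]
    - [0, 0, 0]
    - [0, 0, 0]
    - [0, 0, 0]

```text
t: 33.23
tcp_pos: [610.8, -294.9, 111.5]
eef_rot: [-0.004, 0.708, 0.707, -0.001]
contact_force: [-0.6, -0.9, -0.9]
gripper_width: 61.9
gripper_force: 0.0
```

```bash
python3 -c "
from plan import *
from fit import *
p=cam('top');q=cam('side')
plan(614.3,-295.7,5,np.pi/2)
m=MODELS['keeper']
for v in(p,q): print('keeper',fit(v,m,(628.5,-6.5,.026),zoff=31,pad=-1))
print(fit(q,'collar',(614.3,-296,0),yawfree=False))
save(p,'k3.png',(225,150,345,230),6)"
```

```text
now [ 612.6 -295.1  116.2] th 1.571 tilt [ 0.001 -0.002 -1.   ] q6 -0.62 F [ 0.4 -0.2  0.8] w 61.9 t 33.3
rotz 0.0 slide mm x,y,z [ -0.6   1.7 111.2]
keeper (array([ 6.28525449e+02, -7.58734861e+00,  1.99203027e-02]), np.float64(16.92078495116985))
keeper (array([ 6.26056277e+02,  1.82108464e+01, -1.34286186e-02]), np.float64(25.672999631248697))
(array([ 609.19410562, -322.84170619,    0.        ]), np.float64(15.589086534600131))
```

View pics/k3.png

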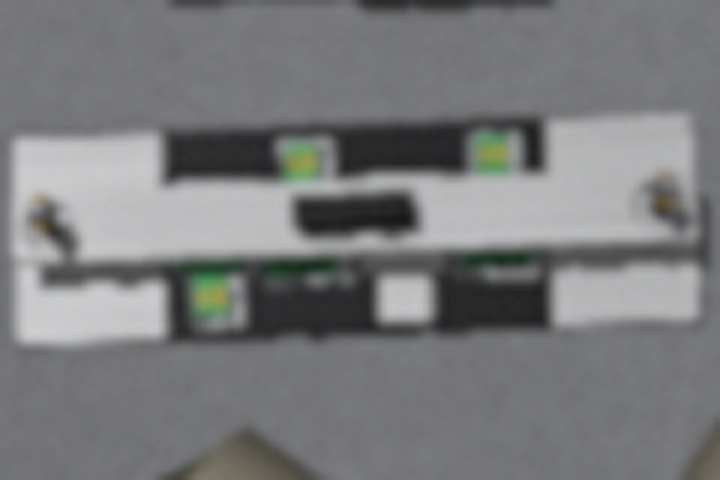

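The keeper lies on the posts, with a rod visible in each hole (crop 45,215 and 663,200). Grasping collar 1.

Emit:
move_arm:
  jaw: [70, 70, 70, 70, 70, 70, 0, 0, 0, 0, 0, 0]
  slide:
    - [-0.0006, 0.0015, 0.03]
    - [0, 0, 0.035]
    - [0, 0, 0.03]
    - [0, 0, 0.014]
    - [0, 0, 0]
    - [0, 0, 0]
    - [0, 0, 0]
    - [0, 0, 0]
    - [0, 0, 0]
    - [0, 0, 0]
    - [0, 0, 0]
    - [0, 0, 0]
  rot:
    - [0, 0, 0]
    - [0, 0, 0]
    - [0, 0, 0]
    - [0, 0, 0]
    - [0, 0, 0]
    - [0, 0, 0]
    - [0, 0, 0]
    - [0, 0, 0]
    - [0, 0, 0]
    - [0, 0, 0]
    - [0, 0, 0]
    - [0, 0, 0]
  grip_force: 45

```text
t: 34.33
tcp_pos: [614.7, -296.3, 9.2]
eef_rot: [0.001, 0.707, 0.707, 0.0]
contact_force: [-0.6, 0.4, 5.7]
gripper_width: 35.5
gripper_force: 45.0
```

```bash
python3 -c "
from plan import *
plan(632.5,-158.5,120,np.pi/2+.026)"
```

```text
now [ 614.7 -296.3    9.2] th 1.571 tilt [-0.001  0.001 -1.   ] q6 -0.62 F [-0.6  0.4  5.7] w 35.5 t 34.3
rotz -0.026 slide mm x,y,z [ 137.3   21.4 -110.8]
```

Emit:
move_arm:
  jaw: [0, 0, 0, 0, 0, 0, 0, 0, 0, 0, 0, 0]
  slide:
    - [0, 0, -0.02]
    - [0, 0, -0.035]
    - [0, 0, -0.035]
    - [0, 0, -0.02]
    - [0.014, 0.0021, 0]
    - [0.03, 0.0048, 0]
    - [0.035, 0.0055, 0]
    - [0.035, 0.0055, 0]
    - [0.0233, 0.0035, 0]
    - [0, 0, 0]
    - [0, 0, 0]
    - [0, 0, 0]
  rot:
    - [0, 0, 0]
    - [0, 0, 0]
    - [0, 0, -0.013]
    - [0, 0, -0.013]
    - [0, 0, 0]
    - [0, 0, 0]
    - [0, 0, 0]
    - [0, 0, 0]
    - [0, 0, 0]
    - [0, 0, 0]
    - [0, 0, 0]
    - [0, 0, 0]

```text
t: 35.33
tcp_pos: [631.7, -158.3, 117.0]
eef_rot: [-0.001, 0.698, 0.716, -0.0]
contact_force: [-0.7, -0.3, -1.2]
gripper_width: 35.0
gripper_force: 45.0
```

```bash
python3 -c "
from plan import *
cam('side')
plan(632.5,-158.5,95,np.pi/2+.026)
p=cam('side'); save(p,'c1.png',(275,190,345,260),8)"
```

```text
now [ 631.8 -158.9  117.2] th 1.596 tilt [ 0.    -0.001 -1.   ] q6 -0.45 F [-0.5 -0.9 -1.5] w 35.3 t 35.4
rotz -0.0011 slide mm x,y,z [ 0.4  0.7 22.2]
```

View pics/c1.png

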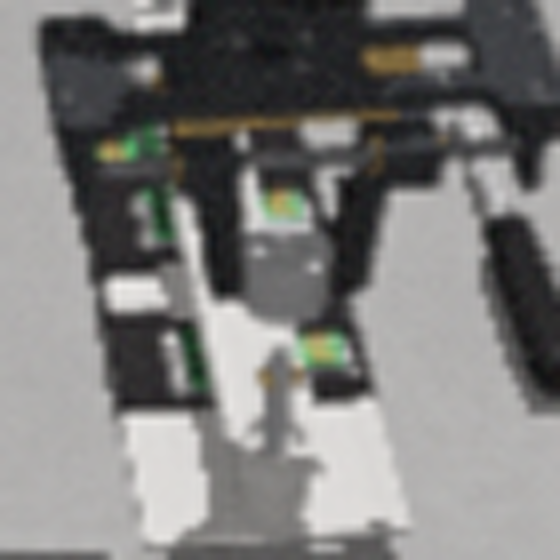

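The collar is over the rod (rod tip at crop 283,350). Lowering in stages and watching the forces.

Emit:
move_arm:
  jaw: [0, 0, 0, 0, 0, 0, 0, 0]
  slide:
    - [0.0004, 0.0007, 0.01]
    - [0, 0, 0.012]
    - [0, 0, 0.003]
    - [0, 0, 0.003]
    - [0, 0, 0.003]
    - [0, 0, 0.001]
    - [0, 0, 0]
    - [0, 0, 0]
  rot:
    - [0, 0, 0]
    - [0, 0, 0]
    - [0, 0, 0]
    - [0, 0, 0]
    - [0, 0, 0]
    - [0, 0, 0]
    - [0, 0, 0]
    - [0, 0, 0]

```text
t: 36.1
tcp_pos: [633.0, -157.8, 86.3]
eef_rot: [0.0, 0.698, 0.716, 0.0]
contact_force: [0.1, 0.3, -1.9]
gripper_width: 35.2
gripper_force: 45.0
```

Emit:
move_arm:
  jaw: [0, 0, 0, 0, 0, 0]
  slide:
    - [0, 0, 0.002]
    - [0, 0, 0.002]
    - [0, 0, 0.001]
    - [0, 0, 0]
    - [0, 0, 0]
    - [0, 0, 0]
  rot:
    - [0, 0, 0]
    - [0, 0, 0]
    - [0, 0, 0]
    - [0, 0, 0]
    - [0, 0, 0]
    - [0, 0, 0]

```text
t: 36.6
tcp_pos: [633.0, -157.8, 81.2]
eef_rot: [0.0, 0.698, 0.716, 0.0]
contact_force: [1.6, -0.3, -0.9]
gripper_width: 35.3
gripper_force: 45.0
```

Emit:
move_arm:
  jaw: [0, 0, 0, 0, 0, 0, 0, 0]
  slide:
    - [0, 0, 0.002]
    - [0, 0, 0.002]
    - [0, 0, 0.002]
    - [0, 0, 0.002]
    - [0, 0, 0.002]
    - [0, 0, 0]
    - [0, 0, 0]
    - [0, 0, 0]
  rot:
    - [0, 0, 0]
    - [0, 0, 0]
    - [0, 0, 0]
    - [0, 0, 0]
    - [0, 0, 0]
    - [0, 0, 0]
    - [0, 0, 0]
    - [0, 0, 0]

```text
t: 37.27
tcp_pos: [632.8, -158.2, 70.4]
eef_rot: [0.0, 0.698, 0.716, -0.0]
contact_force: [2.1, -5.6, -4.0]
gripper_width: 35.1
gripper_force: 45.0
```

Emit:
move_arm:
  jaw: [0, 0, 0, 0, 0, 0, 0, 0, 0, 0]
  slide:
    - [0, 0, 0.003]
    - [0, 0, 0.003]
    - [0, 0, 0.003]
    - [0, 0, 0.003]
    - [0, 0, 0.003]
    - [0, 0, 0.003]
    - [0, 0, 0.002]
    - [0, 0, 0]
    - [0, 0, 0]
    - [0, 0, 0]
  rot:
    - [0, 0, 0]
    - [0, 0, 0]
    - [0, 0, 0]
    - [0, 0, 0]
    - [0, 0, 0]
    - [0, 0, 0]
    - [0, 0, 0]
    - [0, 0, 0]
    - [0, 0, 0]
    - [0, 0, 0]

```text
t: 38.1
tcp_pos: [632.4, -157.4, 49.4]
eef_rot: [-0.001, 0.698, 0.716, -0.0]
contact_force: [5.5, -3.2, -7.9]
gripper_width: 35.1
gripper_force: 45.0
```

Emit:
move_arm:
  jaw: [0, 0, 0, 0, 0, 0, 0]
  slide:
    - [0, 0, 0.001]
    - [0, 0, 0.001]
    - [0, 0, 0.001]
    - [0, 0, 0.001]
    - [0, 0, 0]
    - [0, 0, 0]
    - [0, 0, 0]
  rot:
    - [0, 0, 0]
    - [0, 0, 0]
    - [0, 0, 0]
    - [0, 0, 0]
    - [0, 0, 0]
    - [0, 0, 0]
    - [0, 0, 0]

```text
t: 38.68
tcp_pos: [632.6, -157.5, 46.9]
eef_rot: [-0.0, 0.698, 0.716, -0.0]
contact_force: [0.2, -0.9, -2.1]
gripper_width: 34.9
gripper_force: 45.0
```

Emit:
move_arm:
  jaw: [0, 0, 0, 0, 0, 0]
  slide:
    - [0, 0, 0.001]
    - [0, 0, 0.001]
    - [0, 0, 0.0005]
    - [0, 0, 0]
    - [0, 0, 0]
    - [0, 0, 0]
  rot:
    - [0, 0, 0]
    - [0, 0, 0]
    - [0, 0, 0]
    - [0, 0, 0]
    - [0, 0, 0]
    - [0, 0, 0]

```text
t: 39.18
tcp_pos: [632.9, -157.6, 46.1]
eef_rot: [0.0, 0.698, 0.716, 0.0]
contact_force: [-6.1, 1.7, 10.4]
gripper_width: 35.4
gripper_force: 45.0
```

Bottomed at 46.1, as expected for home, with 10 N. Releasing and going to collar 2.

Emit:
move_arm:
  jaw: [65, 65, 65, 65, 65, 65, 65, 65, 65]
  slide:
    - [0, 0, 0]
    - [0, 0, 0]
    - [0, 0, 0]
    - [0, 0, 0]
    - [0, 0, -0.02]
    - [0, 0, -0.035]
    - [0, 0, -0.035]
    - [0, 0, -0.03]
    - [0, 0, 0]
  rot:
    - [0, 0, 0]
    - [0, 0, 0]
    - [0, 0, 0]
    - [0, 0, 0]
    - [0, 0, 0]
    - [0, 0, 0]
    - [0, 0, 0]
    - [0, 0, 0]
    - [0, 0, 0]

```text
t: 39.93
tcp_pos: [634.9, -158.6, 171.3]
eef_rot: [0.005, 0.698, 0.716, 0.002]
contact_force: [-0.2, -0.3, 0.3]
gripper_width: 57.3
gripper_force: 0.0
```

```bash
python3 -c "
from plan import *
from fit import *
plan(621.1,286.9,160)
p=cam('top');q=cam('side')
for v in(p,q): print(fit(v,'collar',(621,287,0),yawfree=False), fit(v,[(('hull',np.r_[circ(18,37),circ(18,63)]),'s'),(circ(18,63),'t')],(632.5,-158,0),yawfree=False,pad=2))
"
```

```text
now [ 634.9 -158.6  171.3] th 1.597 tilt [-0.005  0.01  -1.   ] q6 -0.45 F [-0.2 -0.3  0.3] w 57.3 t 39.9
rotz -0.0 slide mm x,y,z [445.7  -2.2  11.3]
(array([620.65781735, 287.31398484,   0.        ]), np.float64(6.707246719720933)) (array([ 622.7000682 , -177.11554323,    0.        ]), np.float64(6.252728756032785))
(array([616.72499313, 252.39476582,   0.        ]), np.float64(32.42598517694116)) (array([ 626.17286167, -161.90266527,    0.        ]), np.float64(30.100405326622116))
```

Emit:
move_arm:
  jaw: [70, 70, 70, 70, 70, 70, 70, 70, 70, 70, 70, 70]
  slide:
    - [0.02, 0, 0]
    - [0.039, 0, 0]
    - [0.04, 0, 0]
    - [0.04, 0, 0]
    - [0.04, 0, 0]
    - [0.04, 0, 0]
    - [0.04, 0, 0]
    - [0.04, 0, 0]
    - [0.04, 0, 0]
    - [0.04, 0, 0]
    - [0.04, 0, 0]
    - [0.025, 0, 0]
  rot:
    - [0, 0, 0]
    - [0, 0, 0]
    - [0, 0, 0]
    - [0, 0, 0]
    - [0, 0, 0]
    - [0, 0, 0]
    - [0, 0, 0]
    - [0, 0, 0]
    - [0, 0, 0]
    - [0, 0, 0]
    - [0, 0, 0]
    - [0, 0, 0]

```text
t: 41.03
tcp_pos: [619.8, 289.7, 162.2]
eef_rot: [-0.001, 0.697, 0.717, -0.001]
contact_force: [-0.6, 0.5, -0.1]
gripper_width: 61.6
gripper_force: 0.0
```

Emit:
move_arm:
  jaw: [70, 70, 70, 70, 70]
  slide:
    - [0, 0, 0.02]
    - [0, 0, 0.025]
    - [0, 0, 0]
    - [0, 0, 0]
    - [0, 0, 0]
  rot:
    - [0, 0, 0]
    - [0, 0, 0]
    - [0, 0, 0]
    - [0, 0, 0]
    - [0, 0, 0]

```text
t: 41.45
tcp_pos: [621.6, 285.8, 120.1]
eef_rot: [0.0, 0.698, 0.716, 0.0]
contact_force: [0.7, -0.6, -0.4]
gripper_width: 61.8
gripper_force: 0.0
```

```bash
python3 -c "
from plan import *
from fit import *
plan(621.1,287,5)
p=cam('top');q=cam('side')
print(fit(q,'collar',(621,287,0),yawfree=False))
for v in(p,q): 
  print(fit(v,[(('hull',np.r_[circ(18,37),circ(18,63)]),'s'),(circ(18,63),'t')],(632.5,-158,0),yawfree=False,pad=2))
save(q,'c1h.png',(280,205,340,265),8)
"
```

```text
now [621.6 285.8 120.1] th 1.596 tilt [ 0.  0. -1.] q6 0.23 F [ 0.7 -0.6 -0.4] w 61.8 t 41.5
rotz -0.0 slide mm x,y,z [  1.2  -0.5 115.1]
(array([622.24706818, 287.38979357,   0.        ]), np.float64(19.099850633334917))
(array([ 622.68358145, -165.22558751,    0.        ]), np.float64(22.068002910746856))
(array([ 626.18273035, -161.90566491,    0.        ]), np.float64(29.96797597559272))
```

View pics/c1h.png

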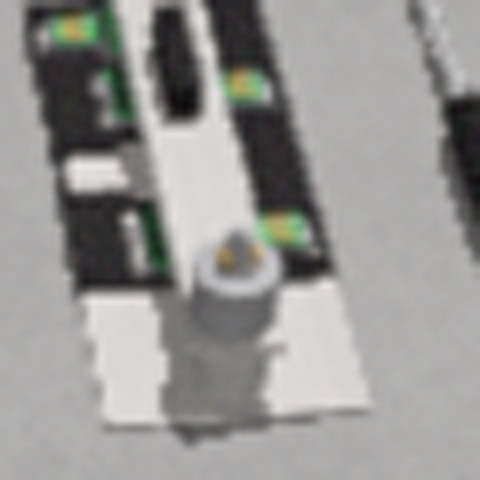

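Collar 1 is home: both brass balls (crop 224,258 and 253,258) stand out above its top. I've now used up the picture allowance (one over, in fact), so collar 2 goes by numbers alone.

Emit:
move_arm:
  jaw: [70, 70, 70, 70, 70, 70, 0, 0, 0, 0, 0, 0]
  slide:
    - [0.0012, -0.0005, 0.03]
    - [0, 0, 0.035]
    - [0, 0, 0.03]
    - [0, 0, 0.016]
    - [0, 0, 0]
    - [0, 0, 0]
    - [0, 0, 0]
    - [0, 0, 0]
    - [0, 0, 0]
    - [0, 0, 0]
    - [0, 0, 0]
    - [0, 0, 0]
  rot:
    - [0, 0, 0]
    - [0, 0, 0]
    - [0, 0, 0]
    - [0, 0, 0]
    - [0, 0, 0]
    - [0, 0, 0]
    - [0, 0, 0]
    - [0, 0, 0]
    - [0, 0, 0]
    - [0, 0, 0]
    - [0, 0, 0]
    - [0, 0, 0]
  grip_force: 45

```text
t: 42.55
tcp_pos: [621.3, 287.4, 9.6]
eef_rot: [0.0, 0.698, 0.716, 0.001]
contact_force: [-1.2, -0.3, 5.6]
gripper_width: 34.5
gripper_force: 45.0
```

```bash
python3 -c "
from plan import *
plan(624.7,145.8,120)"
```

```text
now [621.3 287.4   9.6] th 1.597 tilt [ 0.     0.002 -1.   ] q6 0.24 F [-1.2 -0.3  5.6] w 34.5 t 42.5
rotz -0.0 slide mm x,y,z [-141.6   -0.3 -110.4]
```

Emit:
move_arm:
  jaw: [0, 0, 0, 0, 0, 0, 0, 0, 0, 0, 0, 0]
  slide:
    - [0, 0, -0.02]
    - [0, 0, -0.035]
    - [0, 0, -0.035]
    - [0, 0, -0.02]
    - [-0.0165, 0, 0]
    - [-0.032, 0, 0]
    - [-0.035, 0, 0]
    - [-0.035, 0, 0]
    - [-0.0227, 0, 0]
    - [0, 0, 0]
    - [0, 0, 0]
    - [0, 0, 0]
  rot:
    - [0, 0, 0]
    - [0, 0, 0]
    - [0, 0, 0]
    - [0, 0, 0]
    - [0, 0, 0]
    - [0, 0, 0]
    - [0, 0, 0]
    - [0, 0, 0]
    - [0, 0, 0]
    - [0, 0, 0]
    - [0, 0, 0]
    - [0, 0, 0]

```text
t: 43.55
tcp_pos: [624.3, 146.8, 118.4]
eef_rot: [-0.0, 0.698, 0.716, -0.0]
contact_force: [0.0, -0.1, -1.3]
gripper_width: 34.8
gripper_force: 45.0
```

```bash
python3 -c "
from plan import *
cam('side');cam('side')
plan(624.9,146.2,86.5)"
```

```text
now [624.3 147.3 118.4] th 1.598 tilt [ 0. -0. -1.] q6 0.02 F [-0.8 -1.2 -1.4] w 34.8 t 43.6
rotz -0.0 slide mm x,y,z [-1.2  0.6 31.9]
```

Emit:
move_arm:
  jaw: [0, 0, 0, 0, 0, 0, 0, 0]
  slide:
    - [-0.0012, 0.0006, 0.01]
    - [0, 0, 0.012]
    - [0, 0, 0.003]
    - [0, 0, 0.003]
    - [0, 0, 0.003]
    - [0, 0, 0.001]
    - [0, 0, 0]
    - [0, 0, 0]
  rot:
    - [0, 0, 0]
    - [0, 0, 0]
    - [0, 0, 0]
    - [0, 0, 0]
    - [0, 0, 0]
    - [0, 0, 0]
    - [0, 0, 0]
    - [0, 0, 0]

```text
t: 44.32
tcp_pos: [625.2, 144.9, 86.8]
eef_rot: [0.0, 0.698, 0.716, 0.0]
contact_force: [1.5, 0.3, -1.4]
gripper_width: 34.8
gripper_force: 45.0
```

Emit:
move_arm:
  jaw: [0, 0, 0, 0, 0, 0]
  slide:
    - [0, 0, 0.002]
    - [0, 0, 0.002]
    - [0, 0, 0.001]
    - [0, 0, 0]
    - [0, 0, 0]
    - [0, 0, 0]
  rot:
    - [0, 0, 0]
    - [0, 0, 0]
    - [0, 0, 0]
    - [0, 0, 0]
    - [0, 0, 0]
    - [0, 0, 0]

```text
t: 44.82
tcp_pos: [625.2, 144.9, 81.6]
eef_rot: [0.0, 0.698, 0.716, 0.0]
contact_force: [1.0, -0.6, -0.5]
gripper_width: 34.3
gripper_force: 45.0
```

Emit:
move_arm:
  jaw: [0, 0, 0, 0, 0, 0, 0, 0]
  slide:
    - [0.0008, 0, 0.002]
    - [0, 0, 0.002]
    - [0, 0, 0.002]
    - [0, 0, 0.002]
    - [0, 0, 0.002]
    - [0, 0, 0]
    - [0, 0, 0]
    - [0, 0, 0]
  rot:
    - [0, 0, 0]
    - [0, 0, 0]
    - [0, 0, 0]
    - [0, 0, 0]
    - [0, 0, 0]
    - [0, 0, 0]
    - [0, 0, 0]
    - [0, 0, 0]

```text
t: 45.48
tcp_pos: [624.9, 145.6, 71.0]
eef_rot: [-0.0, 0.698, 0.716, -0.0]
contact_force: [0.5, -0.8, -1.2]
gripper_width: 34.8
gripper_force: 45.0
```

Emit:
move_arm:
  jaw: [0, 0, 0, 0, 0, 0, 0, 0, 0, 0]
  slide:
    - [0, 0, 0.003]
    - [0, 0, 0.003]
    - [0, 0, 0.003]
    - [0, 0, 0.003]
    - [0, 0, 0.003]
    - [0, 0, 0.003]
    - [0, 0, 0.002]
    - [0, 0, 0]
    - [0, 0, 0]
    - [0, 0, 0]
  rot:
    - [0, 0, 0]
    - [0, 0, 0]
    - [0, 0, 0]
    - [0, 0, 0]
    - [0, 0, 0]
    - [0, 0, 0]
    - [0, 0, 0]
    - [0, 0, 0]
    - [0, 0, 0]
    - [0, 0, 0]

```text
t: 46.32
tcp_pos: [624.4, 145.8, 50.0]
eef_rot: [-0.001, 0.698, 0.716, -0.001]
contact_force: [4.2, -0.5, -11.7]
gripper_width: 34.7
gripper_force: 45.0
```

Emit:
move_arm:
  jaw: [0, 0, 0, 0, 0, 0, 0]
  slide:
    - [0, 0, 0.001]
    - [0, 0, 0.001]
    - [0, 0, 0.001]
    - [0, 0, 0.001]
    - [0, 0, 0]
    - [0, 0, 0]
    - [0, 0, 0]
  rot:
    - [0, 0, 0]
    - [0, 0, 0]
    - [0, 0, 0]
    - [0, 0, 0]
    - [0, 0, 0]
    - [0, 0, 0]
    - [0, 0, 0]

```text
t: 46.9
tcp_pos: [625.2, 145.8, 47.9]
eef_rot: [0.0, 0.698, 0.716, 0.0]
contact_force: [-1.0, 0.1, -0.8]
gripper_width: 34.7
gripper_force: 45.0
```

Emit:
move_arm:
  jaw: [0, 0, 0, 0, 0, 0]
  slide:
    - [0, 0, 0.001]
    - [0, 0, 0.001]
    - [0, 0, 0.0008]
    - [0, 0, 0]
    - [0, 0, 0]
    - [0, 0, 0]
  rot:
    - [0, 0, 0]
    - [0, 0, 0]
    - [0, 0, 0]
    - [0, 0, 0]
    - [0, 0, 0]
    - [0, 0, 0]

```text
t: 47.4
tcp_pos: [625.3, 145.7, 46.5]
eef_rot: [0.0, 0.698, 0.716, 0.0]
contact_force: [-5.7, -0.5, 12.6]
gripper_width: 34.7
gripper_force: 45.0
```

Bottomed (9.6 below the TCP, so the underside is at 36.9). Releasing and backing away.

Emit:
move_arm:
  jaw: [65, 65, 65, 65, 65, 65, 65, 65, 65, 65]
  slide:
    - [0, 0, 0]
    - [0, 0, 0]
    - [0, 0, 0]
    - [0, 0, 0]
    - [0, 0, -0.02]
    - [0, 0, -0.035]
    - [0, 0, -0.035]
    - [0, 0, -0.035]
    - [0, 0, -0.01]
    - [0, 0, 0]
  rot:
    - [0, 0, 0]
    - [0, 0, 0]
    - [0, 0, 0]
    - [0, 0, 0]
    - [0, 0, 0]
    - [0, 0, 0]
    - [0, 0, 0]
    - [0, 0, 0]
    - [0, 0, 0]
    - [0, 0, 0]

```text
t: 48.23
tcp_pos: [626.2, 145.8, 182.9]
eef_rot: [0.002, 0.698, 0.716, 0.002]
contact_force: [-0.3, 0.9, -0.5]
gripper_width: 57.2
gripper_force: 0.0
```

Emit:
move_arm:
  jaw: [65, 65, 65, 65, 65, 65, 65, 65, 65]
  slide:
    - [0, -0.02, 0]
    - [0, -0.035, 0]
    - [0, -0.035, 0]
    - [0, -0.035, 0]
    - [0, -0.035, 0]
    - [0, -0.035, 0]
    - [0, -0.02, 0]
    - [0, 0, 0]
    - [0, 0, 0]
  rot:
    - [0, 0, 0]
    - [0, 0, 0]
    - [0, 0, 0]
    - [0, 0, 0]
    - [0, 0, 0]
    - [0, 0, 0]
    - [0, 0, 0]
    - [0, 0, 0]
    - [0, 0, 0]

```text
t: 48.98
tcp_pos: [409.4, 140.2, 178.8]
eef_rot: [-0.001, 0.698, 0.716, -0.001]
contact_force: [0.9, 0.4, 0.2]
gripper_width: 57.1
gripper_force: 0.0
```

```bash
python3 -c "
from plan import *
plan(0,0,0)
for n in('top','side'):
  p=cam(n); w=cloud(p); im=p['image'].astype(int)
  for q in ((632.8,-157.8),(624.9,146)):
    d=np.hypot(w[:,:,0]-q[0],w[:,:,1]-q[1]); r=(d>9)&(d<16.5)&(w[:,:,2]>32)
    br=(d<18)&(im[:,:,0]>im[:,:,2]+25)
    print(n,q,'ring z',np.nanpercentile(w[r][:,2],[25,50,90]).round(1),'max z',np.nanmax(w[d<10][:,2]).round(1),'brass',br.sum(),[np.round(u) for u in np.argwhere(br)[:,::-1][:8].tolist()])
  for c in((628.5-.026*t,-6.5+t) for t in(-110,-48,50,110)):
    d=np.hypot(w[:,:,0]-c[0],w[:,:,1]-c[1])<8; print('keeper z',np.nanmedian(w[d][:,2]).round(1))
"
```

```text
now [409.4 140.2 178.8] th 1.597 tilt [-0.    -0.002 -1.   ] q6 0.03 F [0.9 0.4 0.2] w 57.1 t 49.0
rotz -0.0 slide mm x,y,z [-129.5 -412.9  178.8]
top (632.8, -157.8) ring z [61.2 63.4 67. ] max z 85.5 brass 3 [array([335, 183]), array([336, 183]), array([336, 184])]
top (624.9, 146) ring z [61.2 63.  66.6] max z 84.9 brass 2 [array([231, 187]), array([232, 187])]
keeper z 37.9
keeper z 37.6
keeper z 36.4
keeper z 37.1
side (632.8, -157.8) ring z [46.  59.3 64.3] max z 82.4 brass 9 [array([307, 236]), array([308, 236]), array([311, 236]), array([312, 236]), array([307, 237]), array([308, 237]), array([311, 237]), array([312, 237])]
side (624.9, 146) ring z [41.4 58.5 64.6] max z 84.0 brass 5 [array([294, 182]), array([297, 182]), array([298, 182]), array([294, 183]), array([297, 183])]
keeper z 38.3
keeper z 37.0
keeper z 36.5
keeper z 35.8
```

Both collar tops read 63 mm and the keeper top 37 mm. The brass balls are out above both collars.

```bash
python3 -c "
from rig import *
print(job_done())"
```

```text
the job is handed in; nothing more can be done
None
```

The job is handed in: the three green boards are seated in pockets 1, 3 and 4, the keeper is on the posts and both collars are clicked home. I viewed 15 pictures, one over the limit of 14.

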